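# Index the dividing table and work its sprung punch

### The arm

A 7-joint arm with a two-finger parallel gripper is mounted at the origin on the work surface; the furniture and walls round the work are solid. World frame = base frame: x ahead of the robot, y to its left, z up, the work surface at z = 0. Lengths are in m, angles in rad, forces in N, time in s.
With the tool pointing down it reaches from about 0.35 to 0.9 m from the base axis. Payload 8.1 kg.
Tool frame: the origin (TCP) lies at the very end of the fingers, on their centre line; the grasp point (between the pads) lies arm.hold_point_z behind it (arm.hold_point_z is the distance from the TCP to the grasp point, in m); z points along the fingers, y is the line along which they close (so a half turn about z gives the same grasp; the last joint's range is limited). The gripper opens to 92 mm and grips with 3 to 60 N. Pads are 19 mm wide; open, the fingers measure 130 mm over their backs; the gripper's body (75 mm by 190 mm) begins 47 mm behind the grasp point.
Start: joints at [1.048, 0.434, 0.025, 1.573, -0.012, 1.134, -0.075], TCP at [0.255, -0.571, 0.227] pointing down, gripper open.
Joint ranges: [-2.62, 2.62], [-0.44, 2.09], [-1.27, 1.32], [0.08, 2.57], [-1.32, 4.46], [0.12, 2], [-2.74, 2.74]. Speed limits (rad/s): [2.22, 2.22, 3.01, 3.01, 3.14, 3.14, 3.14].

### API

Orientations are given as a rotation vector (axis times angle).
In Python, from cell import arm, vision, job, cut_out gives the robot as it stands. The module is installed in compiled form; this text tells all that it offers.
- The arm moves only by the tool play_rows, never from a script. Its argument "increments" is text: rows parted by semicolons, each of 5 numbers parted by spaces: the shift along the tool's x, y, z in cm, then the turn about the tool's z in degrees, then the opening, from -1 (shut) to 1 (fully open), so that 0 is half open. A call has 1 to 5 rows; each row shifts and turns the commanded pose from where the row before left it, along the tool's axes as they then stand; what a row does not reach is not made up. A row lasts 1/12 s, in which the tool goes at most 41.7 mm and 7.16 degrees, less where a joint would pass 70% of its speed; a pose out of reach is approached as far as the arm can. A call is refused whole if a number of a shift passes 4.17 or a number of a turn 7.16, either way. A call with a gripper value outside its range is refused whole. The fingers move at their own pace and stop on an object; "grip_force" is the grip in N (left out, the last holds). Time passes only in rows, so rows that do not move let the fingers close. It gives the time, the measured TCP pose, the force, the opening and the grip force at its end, in the units of the state.
- arm.observe(): the state, without advancing time (a new reading comes with each control period).
- vision.get_image(name): name is "side" or "top" or "wrist"; returns a dict with "frame" (400x640x3 uint8, red, green, blue), "z_map" (400x640 float32, m along the optical axis (not along the pixel's ray), 0 where there is no reading), "mtx" (3x3 intrinsics, pixels), "cam_to_world" (4x4, takes a point from camera to world coordinates). Camera axes: x right, y up, looking along -z (the intrinsics and any distortion apply to the point x, -y, -z); pixel columns grow to the right and rows downward; lengths in m; the calibration is good to about 2 mm. A picture is of the moment at which its call begins.
- job.sign_off(): hands the job in; it is judged then, once.
Trained networks look in a picture, given as the dict that the camera call returned (one of the last four; its "shot" number tells which), for a name from the list of things; names that differ only in an ending like _2 or _b are one class to them, and where a whole thing is asked for, a point or a joint stands for the part that bears it (a point fixed in the world has none). Each returns a list of dicts, best first, with "confidence" (0 to 1); they miss things now and then, are a little off and sometimes report something else, mostly with a low value. They report only what shows in the picture. A call takes as long as a camera call.
- cut_out(query, picture): "mask" (400x640 bool, what is visible of it) and "point" ([row, column] in pixels, amid what is visible of it).
The state is a dict: "clock": time; "joints": joint angles; "dq": joint speeds; "joint_efforts": joint torques, N m; "position": TCP position; "ee_rot": TCP orientation; "force": force on the tool from outside, world axes, zero at the start; "ft_torque": the same for the moment, N m; "width": opening from 0.0 (shut) to 1.0 (fully open); "gripper_force": force on a finger pad.
Only numpy, scipy, OpenCV 4.12 (cv2) and the standard library are available. Lean on these libraries where they do the work, as an engineer would, in place of code of your own. Each camera call takes 0.05 s, during which the arm holds its last target. There are 200 camera calls.

### The job

Turn the crank wheel clockwise (seen from above), one and a half to two turns, until the red line on the turntable meets the white pointer; each full turn of the wheel moves the table an eighth of a turn. Only then push the orange knob of the leaning punch fully home along its own axis against the spring, without ramming it, hold it there for about half a second, and let it spring back. Leave the turntable at the pointer and do not knock over the glue bottle or the blue jar.

Things in the scene. Friction and masses are not known exactly. Their poses are not given: they have to be found in the camera images.
- indexer: Fixed bench unit: grey base plate (280 mm along its x, 200 mm along y, 16 mm thick), a round turntable in the middle, a crank wheel on its right side (-y), a leaning punch at its front (-x). Origin: on the work surface under the turntable's axis; z up; the front faces the robot's side (yaw within 0.25 rad). It does not move.
- lamp_edge (a point): Middle of the lower front edge of a flat black lamp head (105 mm along the unit's x, 120 mm along y, 18 mm thick) fixed above the punch, 280 mm above the work surface; axes as the unit's, the lamp reaches from here to +x. Its arm tops out at 313 mm. A vertical tool over the knob hits the lamp: come from the front, tilted 40 degrees, along the punch's axis.
- guide_mouth (a point): Centre of the upper end of the punch's guide tube (26 mm diameter), fixed, axes as the unit's. The punch's axis runs from here outwards (towards the robot) along (-0.643, 0, 0.766) in the unit's axes. The orange knob (42 mm diameter, 14 mm thick) sits on it; at rest its top is 48 to 62 mm out from here, differing from start to start and not reported: find it by touch. It keeps its place on the stem.
- plunger (a joint): Travel of the punch in m: 0 at rest, growing as the knob is pushed inwards along its axis, hard stop at 0.018. The return spring takes about 5 N to start and 12 N at the end of the stroke; at the stop only the rubber-mounted knob still yields (12 N per mm), so the force climbs clearly there. More than 50 N on the knob counts as ramming.
- wheel (a joint): Angle of the crank wheel in rad about its vertical axis, growing clockwise seen from above; starts between 0 and 3.5, can turn from -1 to 16, stays where it is left; needs about 3 N at the handle. 12.57 puts the red line at the pointer. At 0 the handle lies on the -x side (unit's axes) of the wheel's axis.
- wheel_centre (a point): Point on the crank wheel's vertical axis, 112 mm above the work surface (half-way up the handle), fixed on the unit, axes as the unit's.
- crank_grip (a point): Middle of the upright red handle on the crank wheel: 22 mm diameter, 58 mm tall (from 82 to 140 mm above the work surface), 42 mm from the wheel's axis; the wheel's rim below it reaches up to 84 mm. The handle spins freely on its pin, so it can be held from above and carried round in a circle without turning the gripper.
- turntable (a joint): Angle of the turntable in rad, clockwise seen from above, always one eighth of the wheel's; 1.571 puts the red line at the pointer, 0 has it at the front (-x).
- red_line (a point): Outer end of the red line on the rim of the aluminium turntable (148 mm diameter, top 70 mm above the work surface; a brown saucer is fixed on it).
- pointer_tip (a point): Tip of the fixed white pointer at the left (+y) side of the turntable, 77 mm from its axis, 65 mm above the work surface. (The lamp's post stands 105 mm behind and 75 mm to the left of the turntable's axis.)
- bottle: Loose white glue bottle with a red nozzle, 41 mm diameter, 123 mm tall, a bystander. Origin under its centre, z up.
- blue_jar: Loose pigment jar with a blue label and black lid, 46 mm diameter, 50 mm tall, a bystander. Origin under its centre, z up.
- teal_box: Furniture, fixed: standing teal book box, 47 mm along x, 205 mm along y, 240 mm tall, left of the unit. Origin under its centre. Do not sweep the arm across it; go over it or round its near side. Further left, beside the robot's base, stands a brown chest of drawers 224 mm tall.
- clip_board: Furniture, fixed: brown wooden board (335 mm wide) standing aslant behind and left of the teal box, with a clip on its top edge, 382 mm tall in all. Origin at its foot. Cross from left to right only above it and the teal box, or well on the robot's side of them.

How it is judged:
By the outcome, as a careful person would: the job done as asked, in the order asked, and still so for the second after the job is handed in, with the robot touching nothing.
It also fails if it takes over 72 s, if anything falls off the work surface, if the arm or the gripper's body presses on something with over 40 N, if the wrist force passes 120 N, or if a joint passes its speed limit or range.

## Working session

There is one attempt and no reset: what is moved stays moved. The work goes in short steps, Python scripts to look and compute and a tool call to move; the robot and the scene stay as the last step left them, time stands still between calls to the robot, and variables do not carry over. Pictures are saved under pics/ and viewed, at most 10 in all, crops included, and the job is handed in when it is done.

Besides the shell and the picture viewer there is one more tool, called after "Emit:" as name(argument=value, ...), one argument or row to a line, values as JSON. play_rows: Moves the arm, as the interface text tells. Its arguments: {"type":"object","properties":{"increments":{"type":"string"},"grip_force":{"type":"number"}},"required":["increments"]}

```bash
mkdir -p pics; cat > h.py <<'E'
import numpy as np, cv2
from cell import arm, vision, job, cut_out
from scipy.spatial.transform import Rotation as R
def cloud(p):
    z=p["z_map"]; r,c=np.mgrid[:400,:640]; K=p["mtx"]
    P=np.stack([(c-K[0,2])/K[0,0]*z,-(r-K[1,2])/K[1,1]*z,-z,np.ones_like(z)],-1)
    return (P@np.array(p["cam_to_world"]).T)[...,:3]
E
python3 - <<'E'
from h import *
s=arm.observe(); print(s, arm.hold_point_z)
for n in ["top","side"]:
    p=vision.get_image(n); np.savez(f"{n}0.npz",**{k:p[k] for k in("frame","z_map","mtx","cam_to_world")})
    cv2.imwrite(f"pics/{n}0.png",p["frame"][...,::-1]); W=cloud(p)
    print(n,np.array(p["cam_to_world"])[:3,3])
    for q in ["crank_grip","red_line","pointer_tip","plunger","bottle","blue_jar","teal_box","clip_board","indexer","wheel","turntable"]:
        try: d=cut_out(q,p)
        except Exception as e: print(q,e); continue
        for o in d[:1]:
            m=o["mask"]&(p["z_map"]>0); w=W[m]
            if len(w): print(q,round(o["confidence"],2),o["point"],m.sum(),np.percentile(w,[3,50,97],axis=0).round(3).tolist())
E
```

```text
{'clock': 0.0, 'joints': array([ 1.04842493,  0.43523273,  0.02500102,  1.57409158, -0.01160956,
        1.13396054, -0.07512034]), 'dq': array([-6.26690542e-04, -7.74510827e-04, -6.29345511e-04,  3.47765756e-05,
       -1.05149269e-03, -6.48218070e-05, -2.00058239e-04]), 'joint_efforts': array([-4.19363696e-04, -6.67842865e+01,  9.85163748e-01, -3.14464188e+01,
       -6.02297159e-02,  4.26334469e-02,  1.14008296e-04]), 'position': array([ 0.25445443, -0.57031445,  0.22594135]), 'ee_rot': array([-3.07124466e+00, -6.54053639e-01,  7.25353124e-04]), 'force': array([0.40141883, 0.07736973, 0.07651354]), 'ft_torque': array([-0.00575758, -0.01642937, -0.0211051 ]), 'gripper_force': 0.0, 'width': 1.0011694737761958} 0.0188
top [-0.07416881  0.20929671  1.09835367]
crank_grip 0.63 [189.1, 400.0] 432 [[0.451, -0.481, 0.013], [0.495, -0.405, 0.084], [0.542, -0.361, 0.097]]
red_line 0.71 [202.1, 362.2] 7141 [[0.407, -0.447, 0.005], [0.489, -0.233, 0.07], [0.671, -0.151, 0.31]]
pointer_tip 0.57 [202.4, 358.9] 6854 [[0.407, -0.434, 0.013], [0.487, -0.231, 0.072], [0.659, -0.152, 0.31]]
plunger 
[... 1015 characters left out ...]
47 [[0.418, -0.454, 0.014], [0.518, -0.289, 0.071], [0.666, -0.185, 0.306]]
plunger 0.59 [217.9, 269.6] 224 [[0.408, -0.258, 0.006], [0.432, -0.246, 0.185], [0.488, -0.099, 0.203]]
bottle 0.59 [197.1, 265.3] 278 [[0.347, -0.14, 0.016], [0.366, 0.052, 0.059], [0.404, 0.065, 0.157]]
blue_jar 0.62 [192.1, 282.3] 145 [[0.377, -0.3, 0.004], [0.401, 0.14, 0.022], [0.462, 0.152, 0.285]]
indexer 0.91 [271.9, 305.5] 12754 [[0.419, -0.454, 0.014], [0.519, -0.289, 0.071], [0.666, -0.186, 0.307]]
wheel 0.79 [298.2, 297.2] 1242 [[0.455, -0.458, 0.05], [0.506, -0.404, 0.084], [0.546, -0.326, 0.138]]
turntable 0.59 [260.2, 319.3] 2115 [[0.486, -0.318, 0.062], [0.553, -0.263, 0.077], [0.616, -0.199, 0.087]]
```

```bash
python3 - <<'E'
import cv2,numpy as np
a=cv2.imread("pics/top0.png")[130:330,230:480];b=cv2.imread("pics/side0.png")[160:360,200:450]
cv2.imwrite("pics/c0.png",np.hstack([cv2.resize(x,(400,320),interpolation=cv2.INTER_CUBIC) for x in(a,b)]))
import numpy as np
def cl(f):
    p=np.load(f); z=p["z_map"]; r,c=np.mgrid[:400,:640]; K=p["mtx"]
    P=np.stack([(c-K[0,2])/K[0,0]*z,-(r-K[1,2])/K[1,1]*z,-z,np.ones_like(z)],-1)
    return (P@p["cam_to_world"].T)[...,:3],p["frame"]
def near(W,F,n):
    f=F.astype(int); red=(f[...,0]>110)&(f[...,1]<70)&(f[...,2]<80)
    org=(f[...,0]>160)&(f[...,1]>70)&(f[...,1]<150)&(f[...,2]<70)
    box=(W[...,0]>.38)&(W[...,0]<.72)&(W[...,1]<-.1)&(W[...,1]>-.5)
    for nm,m in [("red handle",red&box&(W[...,2]>.09)),("red line",red&box&(W[...,2]<.08)),("orange",org&box),
        ("wheel84",box&(abs(W[...,2]-.084)<.004)&(W[...,1]<-.33)),("lamp",box&(abs(W[...,2]-.298)<.006)),("hand top",red&box&(W[...,2]>.137))]:
        w=W[m]
        if len(w): print(n,nm,len(w),np.percentile(w,[2,50,98],axis=0).round(3).tolist())
        if nm in("wheel84","lamp") and len(w)>5:
            print("  rect",cv2.minAreaRect((w[:,:2]*1000).astype(np.float32)), cv2.minEnclosingCircle((w[:,:2]*1000).astype(np.float32)))
    m=box&(abs(W[...,2]-.016)<.004); print(" base",cv2.minAreaRect((W[m][:,:2]*1000).astype(np.float32)))
for n in("top","side"): near(*cl(n+"0.npz"),n)
E
```

```text
top red handle 37 [[0.412, -0.399, 0.111], [0.428, -0.238, 0.2], [0.535, -0.219, 0.232]]
top red line 798 [[0.382, -0.498, 0.007], [0.415, -0.445, 0.012], [0.617, -0.346, 0.016]]
top orange 112 [[0.404, -0.315, 0.053], [0.415, -0.236, 0.191], [0.478, -0.218, 0.2]]
top wheel84 262 [[0.45, -0.455, 0.08], [0.49, -0.403, 0.084], [0.541, -0.359, 0.087]]
  rect ((495.0523376464844, -408.65313720703125), (94.74325561523438, 102.74966430664062), 5.766174793243408) ((498.3824768066406, -408.13873291015625), 52.118160247802734)
top lamp 1255 [[0.424, -0.298, 0.294], [0.47, -0.234, 0.3], [0.53, -0.181, 0.303]]
  rect ((540.76123046875, -239.24977111816406), (241.90895080566406, 126.51861572265625), 1.187226414680481) ((540.8282470703125, -233.41221618652344), 133.72413635253906)
top hand top 34 [[0.411, -0.399, 0.138], [0.428, -0.237, 0.2], [0.535, -0.219, 0.237]]
 base ((548.0003662109375, -314.74102783203125), (376.84234619140625, 332.120849609375), 88.20813751220703)
side red handle 72 [[0.42, -0.406, 0.116], [0.534, -0.401, 0.135], [0.545, -0.243, 0.203]]
side red line 2681 [[0.382, -0.499,
[... 159 characters left out ...]
97 [[0.452, -0.459, 0.08], [0.496, -0.42, 0.084], [0.547, -0.365, 0.087]]
  rect ((499.1437072753906, -411.9509582519531), (99.2823486328125, 98.94557189941406), 2.4767544269561768) ((498.9469909667969, -410.74322509765625), 51.44370651245117)
side lamp 1286 [[0.428, -0.305, 0.293], [0.477, -0.261, 0.299], [0.651, -0.189, 0.302]]
  rect ((543.336669921875, -245.44754028320312), (124.86174011230469, 239.1826629638672), 89.61709594726562) ((543.7273559570312, -240.87709045410156), 132.52784729003906)
side hand top 24 [[0.418, -0.402, 0.138], [0.433, -0.255, 0.195], [0.543, -0.241, 0.203]]
 base ((531.9337158203125, -325.3270263671875), (359.1781005859375, 298.6684875488281), 86.88993072509766)
```

View pics/c0.png

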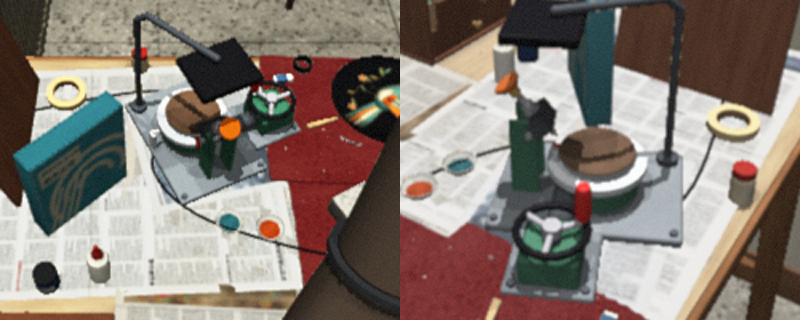

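```bash
cat > fit.py <<'E'
import cv2,numpy as np
from scipy.optimize import least_squares
def cl(f):
    p=np.load(f); z=p["z_map"]; r,c=np.mgrid[:400,:640]; K=p["mtx"]
    P=np.stack([(c-K[0,2])/K[0,0]*z,-(r-K[1,2])/K[1,1]*z,-z,np.ones_like(z)],-1)
    return (P@p["cam_to_world"].T)[...,:3],p["frame"].astype(int)
def big(m):
    n,l,s,_=cv2.connectedComponentsWithStats(m.astype(np.uint8)); return l==1+s[1:,4].argmax()
E
python3 - <<'E'
from fit import *
for n in("top","side"):
    W,F=cl(n+"0.npz"); X,Y,Z=W[...,0],W[...,1],W[...,2]
    mx,mn=F.max(-1),F.min(-1)
    box=(X>.38)&(X<.72)&(Y<-.1)&(Y>-.5)
    m=big(box&(abs(Z-.298)<.004)&(mx<70)); print(n,"lamp",m.sum(),cv2.minAreaRect((W[m][:,:2]*1000).astype(np.float32)))
    m=big(box&(abs(Z-.070)<.0035)&(mn>120)&(Y>-.34)); w=W[m][:,:2]
    hull=cv2.convexHull((w*1000).astype(np.float32))[:,0]/1000
    f=least_squares(lambda q:np.hypot(*(w-q).T).clip(.060,None)-np.hypot(*(w-q).T)+(np.hypot(*(w-q).T)-.074).clip(0,None),[.55,-.25]);print(" table60-74",m.sum(),f.x,f.cost)
    h=least_squares(lambda q:np.hypot(*(hull-q).T)-.074,[.55,-.25],loss='soft_l1',f_scale=.002);print(" tablehull",h.x,np.abs(h.fun).mean())
    m=box&(abs(Z-.016)<.005)&(mx-mn<35)&(mn>60)&(mx<170); m=big(m);print(" base",m.sum(),cv2.minAreaRect((W[m][:,:2]*1000).astype(np.float32)))
    red=(F[...,0]>110)&(F[...,1]<80)&(F[...,2]<80)
    m=box&red&(Z>.09)&(Y<-.33);print(" handle",m.sum(),W[m].min(0),np.median(W[m],0),W[m].max(0))
    org=(F[...,0]>150)&(F[...,1]>60)&(F[...,1]<150)&(F[...,2]<80)
    m=big(box&org&(Z>.15)&(Y>-.3));w=W[m];print(" knob",m.sum(),w.min(0),np.median(w,0),w.max(0),"px",np.argwhere(m).mean(0))
E
```

```text
top lamp 1079 ((475.6568298339844, -240.3797607421875), (119.96324157714844, 105.21766662597656), 85.17977905273438)
 table60-74 185 [ 0.55229467 -0.24779799] 0.00041302107087661416
 tablehull [ 0.54987829 -0.24557832] 0.002559880648740915
 base 1183 ((474.09234619140625, -235.92843627929688), (381.7232971191406, 224.6420440673828), 50.736366271972656)
 handle 2 [ 0.53303151 -0.39934318  0.13887065] [ 0.53631192 -0.39878101  0.1399754 ] [ 0.53959234 -0.39821884  0.14108014]
 knob 120 [ 0.40292873 -0.25704813  0.17897908] [ 0.41611183 -0.23604916  0.19146717] [ 0.42860844 -0.21757843  0.20173452] px [210.49166667 373.58333333]
side lamp 1081 ((479.0649719238281, -249.2730255126953), (112.7364501953125, 102.58482360839844), 86.21697235107422)
 table60-74 352 [ 0.54975643 -0.24664741] 0.00020143073956654028
 tablehull [ 0.55097895 -0.24846693] 0.0014322870261165746
 base 970 ((574.6336669921875, -378.72100830078125), (310.54364013671875, 132.2107696533203), 27.989974975585938)
 handle 68 [ 0.52727919 -0.40639025  0.11053886] [ 0.536001   -0.40122729  0.13429982] [ 0.54554076 -0.39189972  0.14164889]
 knob 51 [ 0.40888753 -0.26079326  0.18321655] [ 0.41881361 -0.2473713   0.19339975] [ 0.42719931 -0.22652818  0.20072137] px [211.82352941 264.52941176]
```

The crop (top view left, side right) shows the crank wheel with its red handle on the far (+x) side (side view, about px (310,290)). The lamp head is over the orange knob (top view px (374,210)). The bottle and jar are far to the left. The fits give a yaw of about -0.082, the table at (0.551, -0.247), the wheel at (0.498, -0.409) and the handle near (0.539, -0.399).

Emit:
play_rows(
  increments="0 0 0 -6.6 1;0 0 0 -6.6 1;0 0 0 -6.6 1;0 0 0 -6.6 1;0 0 0 -6.6 1",
  grip_force=15,
)

```text
clock: 1.62
position: [0.2547, -0.5708, 0.2267]
ee_rot: [2.756, 1.508, -0.0]
force: [-0.7, -0.3, 0.6]
width: 1.003
gripper_force: 0.0
```

Emit:
play_rows(
  increments="0 0 0 -6.6 1;0 0 0 -6.6 1;0 0 0 -6.6 1;0 0 0 -6.6 1;0 0 0 -6.6 1",
)

```text
clock: 2.03
position: [0.2547, -0.5708, 0.2268]
ee_rot: [2.214, 2.228, -0.0]
force: [0.6, 0.6, 0.1]
width: 0.999
gripper_force: 0.0
```

Emit:
play_rows(
  increments="1.9 3.2 0 0 1;1.9 3.2 0 0 1;1.9 3.2 0 0 1;1.9 3.2 0 0 1;0 0 0 0 1",
)

```text
clock: 2.45
position: [0.3912, -0.4882, 0.2271]
ee_rot: [2.208, 2.233, 0.009]
force: [1.5, 1.3, -0.6]
width: 1.001
gripper_force: 0.0
```

Emit:
play_rows(
  increments="1.9 3.2 0 0 1;1.9 3.2 0 0 1;1.9 3.2 0 0 1;0 0 0 0 1;0 0 0 0 1",
)

```text
clock: 2.87
position: [0.4811, -0.4352, 0.2266]
ee_rot: [-2.215, -2.228, -0.002]
force: [-0.3, -0.8, -0.2]
width: 1.002
gripper_force: 0.0
```

```bash
python3 - <<'E'
from h import *
p=vision.get_image("wrist"); s=arm.observe(); print(s["position"],s["ee_rot"],s["joints"].round(3))
np.savez("wr0.npz",**{k:p[k] for k in("frame","z_map","mtx","cam_to_world")})
cv2.imwrite("pics/wr0.png",p["frame"][...,::-1]); W=cloud(p)
F=p["frame"].astype(int); red=(F[...,0]>110)&(F[...,1]<80)&(F[...,2]<80)
X,Y,Z=W[...,0],W[...,1],W[...,2]
m=red&(Z>.13)&(Z<.15)&(abs(X-.54)<.06)&(abs(Y+.4)<.06); w=W[m]; print(m.sum(), np.percentile(w,[2,50,98],axis=0).round(4) if len(w) else 0)
m=(abs(Z-.084)<.004)&(abs(X-.5)<.08)&(abs(Y+.41)<.08); w=(W[m][:,:2]*1000).astype(np.float32); print(m.sum(), cv2.minEnclosingCircle(w), cv2.minAreaRect(w))
E
```

```text
[ 0.47904621 -0.43709949  0.22653477] [-2.21818535e+00 -2.22433859e+00  3.44418799e-04] [ 0.839  0.493 -0.279  1.491  0.142  1.177  0.54 ]
293 [[ 0.5262 -0.4008  0.1311]
 [ 0.5328 -0.3925  0.1383]
 [ 0.5416 -0.3835  0.1401]]
3004 ((497.2267761230469, -409.031494140625), 51.12271499633789) ((495.9405212402344, -409.2749328613281), (97.74051666259766, 101.77410125732422), 13.684266090393066)
```

View pics/wr0.png

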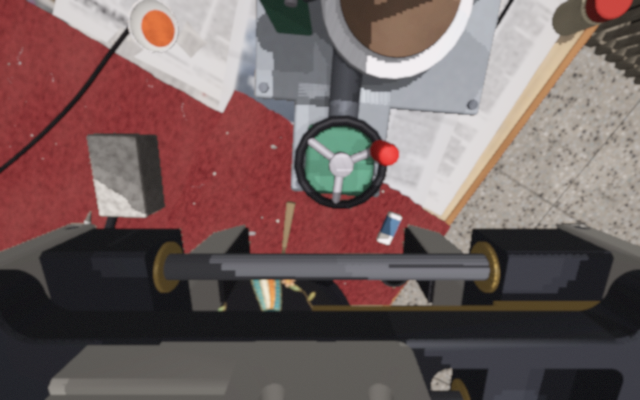

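Wrist view: the handle top is at px (385,153), the hub at (341,163). That puts the handle at about (0.5345, -0.392) and the wheel angle near 2.63.

Emit:
play_rows(
  increments="2.25 2.8 0 0 1;2.25 2.8 0 0 1;0 0 3.2 0 1;0 0 3.2 0 1;0 0 3.2 0 1",
  grip_force=15,
)

```text
clock: 3.33
position: [0.5339, -0.394, 0.1302]
ee_rot: [2.221, 2.22, -0.001]
force: [-1.0, -0.2, -0.2]
width: 1.004
gripper_force: 0.0
```

Emit:
play_rows(
  increments="0 0 3 0 1;0 0 0 0 1;0 0 0 0 -1;0 0 0 0 -1;0 0 0 0 -1",
)

```text
clock: 3.75
position: [0.5355, -0.3939, 0.1033]
ee_rot: [2.219, 2.219, 0.001]
force: [-0.7, 0.1, -0.2]
width: 0.831
gripper_force: 0.0
```

Emit:
play_rows(
  increments="0 0 0 0 -1;0 0 0 0 -1;0 0 0 0 -1",
)

```text
clock: 4.0
position: [0.535, -0.3928, 0.1018]
ee_rot: [2.219, 2.221, 0.0]
force: [-0.2, -0.4, -0.7]
width: 0.616
gripper_force: 0.0
```

```bash
python3 - <<'E'
from h import *
s=arm.observe(); print(s["position"],s["ee_rot"],s["width"]*92,s["force"],s["gripper_force"])
# circle rows: centre, start angle, end angle; tool x=+Y, y=+X
c=np.array([.4975,-.409]); yaw=-.082; r=.042
w=2.63; W1=12.57; n=60
ths=np.linspace(w,W1,n+1); a=np.pi+yaw-ths; P=c+r*np.c_[np.cos(a),np.sin(a)]
pos=np.array([.5345,-.392]); rows=[]
for q in P[1:]:
    d=np.round((q-pos)*100,2); pos=pos+d/100; rows.append(f"{d[1]:g} {d[0]:g} 0 0 -1")
for i in range(0,n,5): print(";".join(rows[i:i+5]))
print(P[0],P[-1])
E
```

```text
[ 0.53495596 -0.39284889  0.10184209] [2.21946593e+00 2.22116738e+00 3.28441764e-04] 56.67570414489242 [-0.1813978  -0.36499421 -0.69026352] 0.0
-0.6 0.35 0 0 -1;-0.69 0.13 0 0 -1;-0.69 0.01 0 0 -1;-0.69 -0.1 0 0 -1;-0.66 -0.22 0 0 -1
-0.62 -0.32 0 0 -1;-0.55 -0.42 0 0 -1;-0.48 -0.51 0 0 -1;-0.39 -0.57 0 0 -1;-0.28 -0.63 0 0 -1
-0.18 -0.68 0 0 -1;-0.07 -0.69 0 0 -1;0.05 -0.69 0 0 -1;0.16 -0.68 0 0 -1;0.27 -0.64 0 0 -1
0.38 -0.58 0 0 -1;0.46 -0.52 0 0 -1;0.55 -0.43 0 0 -1;0.6 -0.34 0 0 -1;0.66 -0.23 0 0 -1
0.68 -0.12 0 0 -1;0.7 -0.01 0 0 -1;0.68 0.11 0 0 -1;0.66 0.22 0 0 -1;0.62 0.33 0 0 -1
0.55 0.42 0 0 -1;0.47 0.51 0 0 -1;0.39 0.57 0 0 -1;0.28 0.64 0 0 -1;0.18 0.67 0 0 -1
0.06 0.69 0 0 -1;-0.05 0.7 0 0 -1;-0.17 0.67 0 0 -1;-0.28 0.64 0 0 -1;-0.37 0.58 0 0 -1
-0.47 0.52 0 0 -1;-0.55 0.43 0 0 -1;-0.61 0.33 0 0 -1;-0.65 0.23 0 0 -1;-0.69 0.11 0 0 -1
-0.69 0.01 0 0 -1;-0.69 -0.12 0 0 -1;-0.66 -0.22 0 0 -1;-0.61 -0.33 0 0 -1;-0.55 -0.42 0 0 -1
-0.47 -0.52 0 0 -1;-0.38 -0.58 0 0 -1;-0.28 -0.63 0 0 -1;-0.17 -0.68 0 0 -1;-0.06 -0.69 0 0 -1
0.06 -0.69 0 0 -1;0.17 -0.68 0 0 -1;0.28 -0.63 0 0 -1;0.38 -0.58 0 0 -1;0.47 -0.51 0 0 -1
0.55 -0.43 0 0 -1;0.61 -0.33 0 0 -1;0.66 -0.22 0 0 -1;0.68 -0.12 0 0 -1;0.7 0.01 0 0 -1
[ 0.53568369 -0.39150698] [ 0.45565389 -0.40540796]
```

Emit:
play_rows(
  increments="0 0 0 0 -1;0 0 0 0 -1;0 0 0 0 -1;0 0 0 0 -1;0 0 0 0 -1",
)

```text
clock: 4.42
position: [0.5346, -0.3925, 0.1007]
ee_rot: [-2.22, -2.222, -0.0]
force: [2.5, -0.9, 0.4]
width: 0.254
gripper_force: 2.8
```

Emit:
play_rows(
  increments="0 0 0 0 -1;0 0 0 0 -1;0 0 0 0 -1",
)

```text
clock: 4.67
position: [0.5352, -0.3924, 0.1008]
ee_rot: [2.22, 2.222, 0.001]
force: [4.1, -0.4, -1.4]
width: 0.237
gripper_force: 15.0
```

Emit:
play_rows(
  increments="-0.6 0.35 0 0 -1;-0.69 0.13 0 0 -1;-0.69 0.01 0 0 -1;-0.69 -0.1 0 0 -1;-0.66 -0.22 0 0 -1",
)

```text
clock: 5.08
position: [0.5353, -0.4262, 0.1006]
ee_rot: [-2.219, -2.22, 0.001]
force: [-5.3, 5.9, 6.4]
width: 0.232
gripper_force: 15.0
```

Emit:
play_rows(
  increments="-0.62 -0.32 0 0 -1;-0.55 -0.42 0 0 -1;-0.48 -0.51 0 0 -1;-0.39 -0.57 0 0 -1;-0.28 -0.63 0 0 -1",
)

```text
clock: 5.5
position: [0.5122, -0.4483, 0.1007]
ee_rot: [-2.219, -2.222, -0.003]
force: [0.3, 7.3, 3.2]
width: 0.229
gripper_force: 15.0
```

Gripped (about 22 mm), and the forces are small. Continuing round.

Emit:
play_rows(
  increments="-0.18 -0.68 0 0 -1;-0.07 -0.69 0 0 -1;0.05 -0.69 0 0 -1;0.16 -0.68 0 0 -1;0.27 -0.64 0 0 -1",
)

```text
clock: 5.92
position: [0.4788, -0.4472, 0.1008]
ee_rot: [2.219, 2.221, 0.002]
force: [4.6, 2.2, -2.3]
width: 0.231
gripper_force: 15.0
```

Emit:
play_rows(
  increments="0.38 -0.58 0 0 -1;0.46 -0.52 0 0 -1;0.55 -0.43 0 0 -1;0.6 -0.34 0 0 -1;0.66 -0.23 0 0 -1",
)

```text
clock: 6.33
position: [0.4563, -0.4206, 0.1007]
ee_rot: [2.221, 2.221, -0.001]
force: [3.7, -2.7, -2.8]
width: 0.232
gripper_force: 15.0
```

Emit:
play_rows(
  increments="0.68 -0.12 0 0 -1;0.7 -0.01 0 0 -1;0.68 0.11 0 0 -1;0.66 0.22 0 0 -1;0.62 0.33 0 0 -1",
)

```text
clock: 6.75
position: [0.4613, -0.3864, 0.1007]
ee_rot: [-2.22, -2.221, 0.002]
force: [-2.2, -3.4, -1.0]
width: 0.231
gripper_force: 15.0
```

Emit:
play_rows(
  increments="0.55 0.42 0 0 -1;0.47 0.51 0 0 -1;0.39 0.57 0 0 -1;0.28 0.64 0 0 -1;0.18 0.67 0 0 -1",
)

```text
clock: 7.17
position: [0.491, -0.3674, 0.1007]
ee_rot: [-2.219, -2.222, -0.0]
force: [-2.7, -2.0, 1.0]
width: 0.237
gripper_force: 15.0
```

Emit:
play_rows(
  increments="0.06 0.69 0 0 -1;-0.05 0.7 0 0 -1;-0.17 0.67 0 0 -1;-0.28 0.64 0 0 -1;-0.37 0.58 0 0 -1",
)

```text
clock: 7.58
position: [0.5237, -0.3766, 0.1007]
ee_rot: [-2.22, -2.222, 0.0]
force: [-5.2, -1.0, 2.0]
width: 0.234
gripper_force: 15.0
```

Emit:
play_rows(
  increments="-0.47 0.52 0 0 -1;-0.55 0.43 0 0 -1;-0.61 0.33 0 0 -1;-0.65 0.23 0 0 -1;-0.69 0.11 0 0 -1",
)

```text
clock: 8.0
position: [0.5388, -0.4061, 0.1006]
ee_rot: [-2.219, -2.221, 0.001]
force: [-9.0, 2.6, 5.4]
width: 0.233
gripper_force: 15.0
```

Emit:
play_rows(
  increments="-0.69 0.01 0 0 -1;-0.69 -0.12 0 0 -1;-0.66 -0.22 0 0 -1;-0.61 -0.33 0 0 -1;-0.55 -0.42 0 0 -1",
)

```text
clock: 8.42
position: [0.5291, -0.4362, 0.1006]
ee_rot: [-2.218, -2.222, -0.003]
force: [-3.9, 8.0, 6.4]
width: 0.234
gripper_force: 15.0
```

Emit:
play_rows(
  increments="-0.47 -0.52 0 0 -1;-0.38 -0.58 0 0 -1;-0.28 -0.63 0 0 -1;-0.17 -0.68 0 0 -1;-0.06 -0.69 0 0 -1",
)

```text
clock: 8.83
position: [0.4988, -0.4511, 0.1007]
ee_rot: [2.219, 2.222, 0.003]
force: [3.7, 3.0, -1.0]
width: 0.232
gripper_force: 15.0
```

Emit:
play_rows(
  increments="0.06 -0.69 0 0 -1;0.17 -0.68 0 0 -1;0.28 -0.63 0 0 -1;0.38 -0.58 0 0 -1;0.47 -0.51 0 0 -1",
)

```text
clock: 9.25
position: [0.4662, -0.4381, 0.1007]
ee_rot: [2.22, 2.221, -0.0]
force: [5.6, 1.0, -3.4]
width: 0.235
gripper_force: 15.0
```

Emit:
play_rows(
  increments="0.55 -0.43 0 0 -1;0.61 -0.33 0 0 -1;0.66 -0.22 0 0 -1;0.68 -0.12 0 0 -1;0.7 0.01 0 0 -1",
)

```text
clock: 9.67
position: [0.4548, -0.4064, 0.1007]
ee_rot: [2.222, 2.221, -0.002]
force: [2.7, -3.0, -4.6]
width: 0.233
gripper_force: 15.0
```

Emit:
play_rows(
  increments="0 0 0 0 -1;0 0 0 0 -1",
)

```text
clock: 9.83
position: [0.455, -0.4047, 0.1007]
ee_rot: [-2.218, -2.221, 0.001]
force: [-1.7, 3.0, 0.8]
width: 0.232
gripper_force: 15.0
```

```bash
python3 - <<'E'
from h import *
s=arm.observe(); print(s["position"],s["joints"].round(3))
p=s["position"]
for c in([.4975,-.409],[.4985,-.4095]): print(((np.pi-.082-np.arctan2(p[1]-c[1],p[0]-c[0])))%(2*np.pi))
out=[]
for n in("top","side"):
    q=vision.get_image(n); np.savez(f"{n}1.npz",**{k:q[k] for k in("frame","z_map","mtx","cam_to_world")})
    M=np.linalg.inv(np.array(q["cam_to_world"])); K=q["mtx"]
    f=q["frame"][...,::-1].copy()
    v=M@[.557,-.17,.068,1]; u=K[0,0]*v[0]/-v[2]+K[0,2]; w=K[1,1]*-v[1]/-v[2]+K[1,2]; print(n,u,w)
    u,w=int(u),int(w); out.append(cv2.resize(f[w-30:w+30,u-40:u+40],(400,300),interpolation=cv2.INTER_CUBIC))
q=vision.get_image("wrist"); out.append(cv2.resize(q["frame"][...,::-1],(400,250)))
cv2.imwrite("pics/c1.png",np.vstack([np.hstack(out[:2]),np.hstack([out[2],out[2]*0])]))
E
```

```text
[ 0.45499619 -0.40471474  0.1006903 ] [ 0.835  0.556 -0.284  1.732  0.192  0.883  0.47 ]
0.01848102935319451
0.027555872952208738
top 328.7233243199735 209.96446526847197
side 326.2217160777486 239.94263224374532
```

View pics/c1.png

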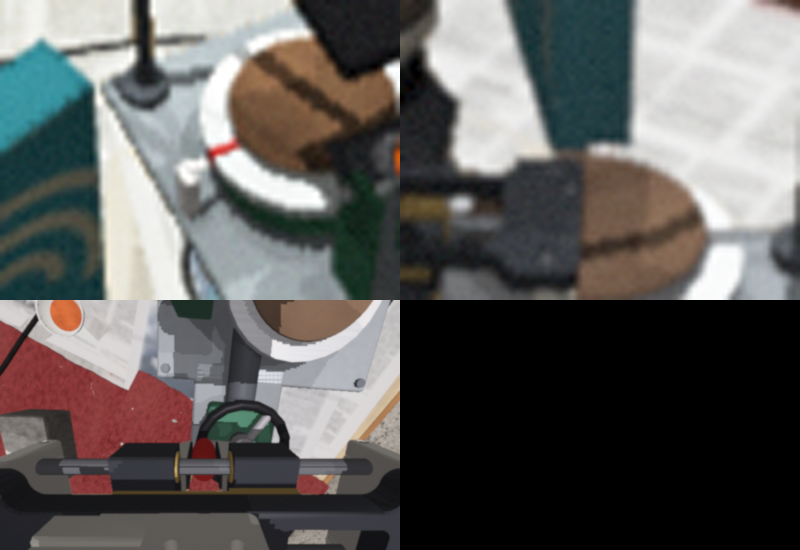

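```bash
python3 - <<'E'
import numpy as np,cv2
p=np.load("top1.npz"); F=p["frame"].astype(int); K=p["mtx"]; T=p["cam_to_world"]
def onz(r,c,z):
    d=T[:3,:3]@np.array([(c-K[0,2])/K[0,0],-(r-K[1,2])/K[1,1],-1]); return T[:3,3]+d*(z-T[2,3])/d[2]
rows=[]
for r in range(185,235):
  for c in range(300,350):
    f=F[r,c]; s=f[0]-max(f[1],f[2])
    w=onz(r,c,.07)
    if s>30 and 0.05<np.hypot(w[0]-.551,w[1]+.247)<.09: rows.append((r,c,s,*w[:2]))
a=np.array(rows); print(a.round(3))
o=np.array([.551,-.247]); m=(a[:,2:3]*a[:,3:]).sum(0)/a[:,2].sum(); d=m-o
for oo in([.551,-.247],[.5545,-.247],[.548,-.247]): d=m-oo; print("line angle unit (want 90)",np.degrees(np.arctan2(d[1],d[0])+.082))
# white pointer pixels
print(F[200:222,318:336].min(-1))
E
```

```text
[[ 1.87e+02  3.45e+02  3.20e+01  6.12e-01 -2.66e-01]
 [ 1.87e+02  3.46e+02  3.40e+01  6.10e-01 -2.69e-01]
 [ 1.87e+02  3.47e+02  3.90e+01  6.08e-01 -2.72e-01]
 [ 1.87e+02  3.48e+02  3.70e+01  6.07e-01 -2.75e-01]
 [ 1.87e+02  3.49e+02  3.80e+01  6.05e-01 -2.78e-01]
 [ 1.88e+02  3.42e+02  3.60e+01  6.13e-01 -2.55e-01]
 [ 1.88e+02  3.43e+02  4.00e+01  6.11e-01 -2.58e-01]
 [ 1.88e+02  3.44e+02  3.80e+01  6.10e-01 -2.61e-01]
 [ 1.88e+02  3.45e+02  3.80e+01  6.08e-01 -2.64e-01]
 [ 1.88e+02  3.46e+02  3.60e+01  6.06e-01 -2.67e-01]
 [ 1.88e+02  3.47e+02  4.40e+01  6.05e-01 -2.70e-01]
 [ 1.88e+02  3.48e+02  4.20e+01  6.03e-01 -2.73e-01]
 [ 1.88e+02  3.49e+02  4.10e+01  6.01e-01 -2.76e-01]
 [ 1.89e+02  3.42e+02  3.10e+01  6.09e-01 -2.53e-01]
 [ 1.89e+02  3.43e+02  4.20e+01  6.08e-01 -2.56e-01]
 [ 1.89e+02  3.44e+02  3.80e+01  6.06e-01 -2.59e-01]
 [ 1.89e+02  3.45e+02  4.10e+01  6.04e-01 -2.62e-01]
 [ 1.89e+02  3.46e+02  3.90e+01  6.03e-01 -2.65e-01]
 [ 1.89e+02  3.47e+02  3.70e+01  6.01e-01 -2.68e-01]
 [ 1.89e+02  3.48e+02  4.00e+01  5.99e-01 -2.71e-01]
 [ 1.89e+02  3.49e+02  3.80e+01  5.98e-0
[... 3112 characters left out ...]
 74 126 222 247 247 246]
 [116 144 158 154 154 182 248 241 210 195 167 140  72  75 155 226 245 247]
 [123 129 152 154 145 142 219 253 241 201 162 143  83  49  77 149 207 245]
 [195 130 139 153 154 127 151 214 211 154 150 147 114  66  43  81 129 196]
 [230 133 124 149 151 122 110 118 105 103 145 156 139  75  45  36  63 108]
 [238 194 124 136 151 129 108  94  90  95 148 154 138  77  48  34  28  55]
 [239 222 131 112 141 129 110  97  93  97 143 120 104  68  57  46  28  37]
 [239 230 195 115 130 129 113  96  96  97 104  79  75 108 110  66  47  25]
 [239 233 223 131 109 125 106  97  95  90  74  67 116 135 140 113  66  44]
 [240 236 225 192 119 121 118  99  89  83  71 109 144 148 143 134  81  61]]
```

The red line reads 90.0° in the unit's axes and sits at the pointer (top-view line outer end about px (330,210), pointer tip about (328,211)). Now I release the handle and lift away.

Emit:
play_rows(
  increments="0 0 0 0 0;0 0 0 0 0;0 0 0 0 0;0 0 0 0 0;0 0 0 0 0",
)

```text
clock: 10.4
position: [0.456, -0.4063, 0.1008]
ee_rot: [2.22, 2.222, 0.0]
force: [0.7, 0.0, -0.6]
width: 0.492
gripper_force: 0.0
```

Emit:
play_rows(
  increments="0 0 -1 0 0;0 0 -2 0 0;0 0 -3 0 -1;0 0 -3 0 -1;0 0 -3 0 -1",
)

```text
clock: 10.82
position: [0.4557, -0.4058, 0.2228]
ee_rot: [2.22, 2.222, 0.0]
force: [0.8, -1.3, -0.4]
width: 0.333
gripper_force: 0.0
```

Emit:
play_rows(
  increments="0 -2 -3 0 -1;0 -2 -3 0 -1;0 -2 -3 0 -1;0 -2 -3 0 -1;0 -2 -3 0 -1",
)

```text
clock: 11.23
position: [0.3547, -0.4056, 0.3732]
ee_rot: [2.219, 2.222, 0.0]
force: [0.6, -0.5, -0.1]
width: 0.011
gripper_force: 0.0
```

```bash
python3 - <<'E'
from h import *
s=arm.observe(); print(s["position"],s["ee_rot"],s["joints"].round(3),s["width"],s["clock"])
p=np.load("top0.npz"); q=dict(p); W=cloud(q); F=q["frame"].astype(int)
t=(F[...,2]>F[...,0]+40)&(F[...,1]>F[...,0]+30)&(W[...,2]>.02)&(W[...,2]<.26)
w=W[t]; print("teal",len(w),np.percentile(w,[2,50,98],axis=0).round(3).tolist())
E
```

```text
[ 0.35470711 -0.40558976  0.37317017] [2.21933098e+00 2.22205392e+00 6.52638809e-05] [ 0.986  0.228 -0.296  1.519  0.067  1.404  0.688] 0.011320650320561626 11.2333
teal 1177 [[0.48, -0.498, 0.025], [0.519, 0.036, 0.243], [0.562, 0.128, 0.247]]
```

Emit:
play_rows(
  increments="2 0.5 -3 0 -1;2 0.5 -3 0 -1;3 0.8 -2.5 0 -1;3.4 0.8 -2 0 -1;3.4 0.8 -2 0 -1",
)

```text
clock: 11.65
position: [0.3894, -0.2664, 0.498]
ee_rot: [2.22, 2.22, 0.0]
force: [0.8, -0.4, 0.3]
width: 0.006
gripper_force: 0.0
```

Emit:
play_rows(
  increments="3.8 1 -1 0 -1;3.8 1 -1 0 -1;3.8 1 -1 0 -1;3.8 1 -1 0 -1;3.8 1 -1 0 -1",
)

```text
clock: 12.07
position: [0.4389, -0.0758, 0.5473]
ee_rot: [2.219, 2.221, 0.001]
force: [1.8, -0.3, -0.0]
width: 0.008
gripper_force: 0.0
```

Emit:
play_rows(
  increments="3.6 0.6 0 0 -1;0 0 0 6.8 -1;0 0 0 6.8 -1;0 0 0 6.8 -1;0 0 0 6.8 -1",
)

```text
clock: 12.48
position: [0.445, -0.0414, 0.5465]
ee_rot: [2.684, 1.631, 0.001]
force: [-0.7, 0.5, 0.1]
width: 0.007
gripper_force: 0.0
```

Emit:
play_rows(
  increments="0 0 0 6.8 -1;0 0 0 6.8 -1;0 0 0 6.8 -1;0 0 0 6.8 -1;0 0 0 6.8 -1",
)

```text
clock: 12.9
position: [0.445, -0.0417, 0.5465]
ee_rot: [3.044, 0.774, 0.001]
force: [-0.0, -0.4, 0.0]
width: 0.005
gripper_force: 0.0
```

Emit:
play_rows(
  increments="0 0 0 6.8 -1;0 0 0 6.8 -1;0 0 0 6.8 -1;0 0 0 6.8 -1;0 0 0 6.2 -1",
)

```text
clock: 13.32
position: [0.445, -0.0417, 0.5466]
ee_rot: [3.138, -0.134, 0.001]
force: [-0.1, -0.1, 0.7]
width: 0.005
gripper_force: 0.0
```

```bash
python3 - <<'E'
from h import *
s=arm.observe(); print(s["position"],s["ee_rot"],s["joints"].round(3),s["clock"]); print(R.from_rotvec(s["ee_rot"]).as_matrix().round(3))
E
```

```text
[ 0.44497514 -0.04171379  0.54656614] [ 3.13845705e+00 -1.33575368e-01  1.42497330e-03] [ 0.417  0.08  -0.49   1.289  0.039  1.781 -1.72 ] 13.3167
[[ 0.996 -0.085  0.001]
 [-0.085 -0.996 -0.   ]
 [ 0.001  0.    -1.   ]]
```

Emit:
play_rows(
  increments="0 0 -3 0 -1;0 0 -3 0 -1;0 0 -3 0 -1;0 0 -3 0 -1;0 0 -3 0 -1",
)

```text
clock: 13.73
position: [0.4473, -0.0424, 0.6327]
ee_rot: [3.132, -0.126, 0.006]
force: [1.1, 0.7, -0.5]
width: 0.006
gripper_force: 0.0
```

Emit:
play_rows(
  increments="0 0 -3 0 -1;0 0 -3 0 -1;0 0 -3 0 -1;0 0 -3 0 -1;0 0 -3 0 -1",
)

```text
clock: 14.15
position: [0.4491, -0.0418, 0.6471]
ee_rot: [3.121, -0.123, 0.04]
force: [0.0, 0.6, -0.1]
width: 0.003
gripper_force: 0.0
```

```bash
python3 - <<'E'
from h import *
s=arm.observe(); print(s["position"],s["ee_rot"],s["joints"].round(3),s["clock"]); print(R.from_rotvec(s["ee_rot"]).as_matrix().round(3))
E
```

```text
[ 0.4490767  -0.04176197  0.6471157 ] [ 3.12148677 -0.12280058  0.04048867] [-0.653  0.08   0.723  1.054 -0.04   2.001 -1.599] 14.15
[[ 0.997 -0.079  0.025]
 [-0.078 -0.997 -0.018]
 [ 0.027  0.016 -1.   ]]
```

Emit:
play_rows(
  increments="0 0 -4.1 0 -1;0 0 -4.1 0 -1;0 0 -4.1 0 -1;0 0 -4.1 0 -1;0 0 -4.1 0 -1",
)

```text
clock: 14.57
position: [0.4463, -0.0364, 0.6838]
ee_rot: [3.112, -0.111, 0.177]
force: [1.5, 0.6, -0.4]
width: 0.008
gripper_force: 0.0
```

Emit:
play_rows(
  increments="4 0 0 0 -1;4 0 0 0 -1;4 0 0 0 -1;4 0 0 0 -1;4 0 0 0 -1",
)

```text
clock: 14.98
position: [0.5478, -0.0402, 0.6848]
ee_rot: [3.093, -0.116, 0.233]
force: [-0.9, 2.5, 1.5]
width: 0.002
gripper_force: 0.0
```

```bash
cat > st.py <<'E'
from h import *
s=arm.observe(); m=R.from_rotvec(s["ee_rot"]).as_matrix(); z=m[:,2]
print(s["position"].round(4),s["joints"].round(3),"t",round(s["clock"],2),"w",round(s["width"],3),"F",s["force"].round(1)); print("x",m[:,0].round(3),"z",z.round(3),"tilt",np.degrees(np.arccos(-z[2])).round(1),"az",np.degrees(np.arctan2(z[1],z[0])).round(1))
E
python3 st.py
```

```text
[ 0.5478 -0.0402  0.6848] [-0.384  0.246  0.552  0.771 -0.118  2.003 -1.559] t 14.98 w 0.002 F [-0.9  2.5  1.5]
x [ 0.986 -0.072  0.151] z [ 0.148 -0.043 -0.988] tilt 8.9 az -16.1
```

Emit:
play_rows(
  increments="0 0 -4.1 0 -1;0 0 -4.1 0 -1;0 0 -4.1 0 -1;0 0 -4.1 0 -1;0 0 -4.1 0 -1",
)

```text
clock: 15.4
position: [0.4907, -0.0343, 0.7573]
ee_rot: [3.06, -0.118, 0.45]
force: [-0.2, 0.9, 0.8]
width: 0.003
gripper_force: 0.0
```

Emit:
play_rows(
  increments="3 0 -2.8 0 -1;3 0 -2.8 0 -1;3 0 -2.8 0 -1;3 0 -2.8 0 -1;3 0 -2.8 0 -1",
)

```text
clock: 15.82
position: [0.56, -0.0344, 0.8088]
ee_rot: [3.012, -0.106, 0.669]
force: [-0.5, -0.8, 0.5]
width: 0.006
gripper_force: 0.0
```

```bash
python3 st.py
```

```text
[ 0.56   -0.0344  0.8088] [-0.419  0.233  0.64   0.501 -0.161  2.003 -1.564] t 15.82 w 0.006 F [-0.5 -0.8  0.5]
x [ 0.904 -0.055  0.424] z [ 0.421 -0.068 -0.905] tilt 25.2 az -9.1
```

Emit:
play_rows(
  increments="3 0 -2.8 0 -1;3 0 -2.8 0 -1;3 0 -2.8 0 -1;3 0 -2.8 0 -1;3 0 -2.8 0 -1",
)

```text
clock: 16.23
position: [0.5887, -0.034, 0.8673]
ee_rot: [2.944, -0.101, 0.899]
force: [-0.7, 0.3, 0.6]
width: 0.004
gripper_force: 0.0
```

```bash
python3 st.py
```

```text
[ 0.5887 -0.034   0.8673] [-0.311  0.297  0.656  0.28  -0.278  2.003 -1.568] t 16.23 w 0.004 F [-0.7  0.3  0.6]
x [ 0.828 -0.045  0.56 ] z [ 0.556 -0.078 -0.828] tilt 34.1 az -8.0
```

Emit:
play_rows(
  increments="1.5 0 -3.8 0 -1;1.5 0 -3.8 0 -1;1.5 0 -3.8 0 -1",
)

```text
clock: 16.48
position: [0.5417, -0.0282, 0.9123]
ee_rot: [2.902, -0.099, 1.016]
force: [0.6, 0.4, 0.6]
width: 0.008
gripper_force: 0.0
```

```bash
python3 st.py
```

```text
[ 0.5417 -0.0282  0.9123] [-0.441  0.219  0.766  0.282 -0.255  2.003 -1.57 ] t 16.48 w 0.008 F [0.6 0.4 0.6]
x [ 0.78  -0.039  0.625] z [ 0.62  -0.082 -0.78 ] tilt 38.8 az -7.6
```

```bash
cat > plan.py <<'E'
from h import *
import sys
s=arm.observe(); m=R.from_rotvec(s["ee_rot"]).as_matrix(); p=s["position"]
def plan(*way,step=4.0,g=-1):
    pos=p.copy(); rows=[]
    for w in way:
        n=int(np.ceil(np.linalg.norm(np.array(w)-pos)*100/step))
        d=np.round(m.T@(np.array(w)-pos)*100/n,2); rows+=[f"{d[0]:g} {d[1]:g} {d[2]:g} 0 {g}"]*n; pos=pos+m@(d*n/100)
    for i in range(0,len(rows),5): print(";".join(rows[i:i+5]))
E
python3 - <<'E'
from plan import *
from fit import cl,big
yaw=-.082; U=R.from_euler("z",yaw).as_matrix(); a=U@[-.643,0,.766]; b=U@[.766,0,.643]; y=U[:,1]; o=np.array([.551,-.247,0])
for n in("top0","top1","side0"):
    W,F=cl(n+".npz"); X,Y,Z=W[...,0],W[...,1],W[...,2]
    org=(F[...,0]>120)&(F[...,1]>45)&(F[...,1]<.65*F[...,0])&(F[...,2]<.4*F[...,0])
    mm=(abs(X-.417)<.035)&(abs(Y+.238)<.04)&(Z>.16)&(Z<.23)&org
    if mm.sum()<5: print(n,"none"); continue
    w=W[mm]-o; A,B,C=w@a,w@b,w@y
    top=np.percentile(A,95); t=A>top-.004
    print(n,mm.sum(),"a pct",np.percentile(A,[2,50,90,98]).round(4),"b",np.percentile(B[t],[2,50,98]).round(4),"y",np.percentile(C[t],[2,50,98]).round(4), "topcentre",(o+a*np.percentile(A[t],50)+b*B[t].mean()+y*C[t].mean()).round(4))
# tube: guide lateral line: dark/green points
plan([.36,-.18,.75],[.345,-.235,.45])
E
```

```text
top0 138 a pct [0.2295 0.2334 0.236  0.2372] b [0.004  0.0209 0.0382] y [-0.017   0.0003  0.0169] topcentre [ 0.4167 -0.2362  0.1927]
top1 117 a pct [0.2292 0.2343 0.2364 0.2374] b [0.0047 0.019  0.0312] y [-0.0171  0.001   0.0165] topcentre [ 0.4148 -0.2356  0.1919]
side0 81 a pct [0.2279 0.2325 0.2335 0.2339] b [0.0105 0.0265 0.0409] y [-0.0223 -0.0111  0.0057] topcentre [ 0.4211 -0.2457  0.1952]
-2.96 1.99 0.33 0 -1;-2.96 1.99 0.33 0 -1;-2.96 1.99 0.33 0 -1;-2.96 1.99 0.33 0 -1;-2.96 1.99 0.33 0 -1
-2.96 1.99 0.33 0 -1;-2.96 1.99 0.33 0 -1;-2.96 1.99 0.33 0 -1;-2.47 0.55 2.86 0 -1;-2.47 0.55 2.86 0 -1
-2.47 0.55 2.86 0 -1;-2.47 0.55 2.86 0 -1;-2.47 0.55 2.86 0 -1;-2.47 0.55 2.86 0 -1;-2.47 0.55 2.86 0 -1
-2.47 0.55 2.86 0 -1
```

Emit:
play_rows(
  increments="-3 2 0.3 0 -1;-3 2 0.3 0 -1;-3 2 0.3 0 -1;-3 2 0.3 0 -1;-3 2 0.3 0 -1",
)

```text
clock: 16.9
position: [0.463, -0.0745, 0.8617]
ee_rot: [2.911, -0.135, 1.027]
force: [1.3, -2.4, -1.4]
width: 0.008
gripper_force: 0.0
```

Emit:
play_rows(
  increments="-3 2 0.3 0 -1;-3 2 0.3 0 -1;-3 2 0.3 0 -1;-2.5 0.5 2.9 0 -1;-2.5 0.5 2.9 0 -1",
)

```text
clock: 17.32
position: [0.3887, -0.1351, 0.7555]
ee_rot: [2.913, -0.126, 1.027]
force: [0.3, 1.7, -0.5]
width: 0.005
gripper_force: 0.0
```

```bash
python3 st.py
```

```text
[ 0.3887 -0.1351  0.7555] [-0.611 -0.437  0.31   1.304  0.379  1.598 -1.802] t 17.32 w 0.005 F [ 0.3  1.7 -0.5]
x [ 0.776 -0.06   0.628] z [ 0.624 -0.074 -0.778] tilt 38.9 az -6.8
```

```bash
python3 -c "
from plan import *
plan([.38,-.2,.55],[.37,-.232,.35])"
```

```text
-2.2 1.02 2.65 0 -1;-2.2 1.02 2.65 0 -1;-2.2 1.02 2.65 0 -1;-2.2 1.02 2.65 0 -1;-2.2 1.02 2.65 0 -1
-2.2 1.02 2.65 0 -1;-2.19 0.48 2.53 0 -1;-2.19 0.48 2.53 0 -1;-2.19 0.48 2.53 0 -1;-2.19 0.48 2.53 0 -1
-2.19 0.48 2.53 0 -1;-2.19 0.48 2.53 0 -1
```

Emit:
play_rows(
  increments="-2.2 1 2.65 0 -1;-2.2 1 2.65 0 -1;-2.2 1 2.65 0 -1;-2.2 1 2.65 0 -1;-2.2 1 2.65 0 -1",
)

```text
clock: 17.73
position: [0.3832, -0.1763, 0.6242]
ee_rot: [2.908, -0.118, 1.024]
force: [0.5, 0.9, -0.2]
width: 0.002
gripper_force: 0.0
```

```bash
python3 st.py; python3 -c "
from plan import *
plan([.375,-.22,.45],[.365,-.232,.33])"
```

```text
[ 0.3832 -0.1763  0.6242] [ 0.034 -0.435  0.211  1.672  0.006  1.221 -1.395] t 17.73 w 0.002 F [ 0.5  0.9 -0.2]
x [ 0.777 -0.054  0.627] z [ 0.623 -0.078 -0.778] tilt 38.9 az -7.1
-2.27 0.79 2.68 0 -1;-2.27 0.79 2.68 0 -1;-2.27 0.79 2.68 0 -1;-2.27 0.79 2.68 0 -1;-2.27 0.79 2.68 0 -1
-2.06 0.24 2.2 0 -1;-2.06 0.24 2.2 0 -1;-2.06 0.24 2.2 0 -1;-2.06 0.24 2.2 0 -1
```

Emit:
play_rows(
  increments="-2.3 0.8 2.7 0 -1;-2.3 0.8 2.7 0 -1;-2.3 0.8 2.7 0 -1;-2.3 0.8 2.7 0 -1;-2.3 0.8 2.7 0 -1",
)

```text
clock: 18.15
position: [0.3732, -0.2211, 0.4467]
ee_rot: [2.909, -0.121, 1.02]
force: [0.9, -0.3, -0.5]
width: 0.004
gripper_force: 0.0
```

Emit:
play_rows(
  increments="-2 0.2 2.2 0 -1;-2 0.2 2.2 0 -1;-2 0.2 2.2 0 -1;0 0 0 0 -1",
)

```text
clock: 18.48
position: [0.3651, -0.2265, 0.3531]
ee_rot: [2.918, -0.119, 1.01]
force: [-0.3, 0.7, -1.2]
width: 0.007
gripper_force: 0.0
```

```bash
python3 st.py; python3 -c "
from plan import *
K=np.array([.4165,-.236,.1943]); a=R.from_euler('z',-.082).apply([-.643,0,.766])
print(K+a*.05); plan(K+a*.05)"
```

```text
[ 0.3651 -0.2265  0.3531] [ 0.138 -0.395  0.398  2.275 -0.197  0.627 -0.974] t 18.48 w 0.007 F [-0.3  0.7 -1.2]
x [ 0.784 -0.056  0.619] z [ 0.615 -0.074 -0.785] tilt 38.3 az -6.9
[ 0.38445803 -0.23336665  0.2326    ]
-1.48 0.05 2.68 0 -1;-1.48 0.05 2.68 0 -1;-1.48 0.05 2.68 0 -1;-1.48 0.05 2.68 0 -1
```

Emit:
play_rows(
  increments="-1.5 0 2.7 0 -1;-1.5 0 2.7 0 -1;-1.5 0 2.7 0 -1;-1.4 0 2.6 0 -1;0 0 0 0 -1",
)

```text
clock: 18.9
position: [0.3885, -0.231, 0.2436]
ee_rot: [2.916, -0.114, 1.019]
force: [-0.2, 1.8, 0.2]
width: 0.004
gripper_force: 0.0
```

```bash
python3 st.py; python3 - <<'E'
from plan import *
from fit import big
K=np.array([.4165,-.236,.1943]); a=R.from_euler('z',-.082).apply([-.643,0,.766])
print("K in tool cm",(m.T@(K-p)*100).round(2))
im=[]
for n in("side","wrist"):
    q=vision.get_image(n); f=q["frame"][...,::-1]; im.append(f)
    W=cloud(q);F=q["frame"].astype(int)
    org=(F[...,0]>120)&(F[...,1]>45)&(F[...,1]<.65*F[...,0])&(F[...,2]<.4*F[...,0])&(np.abs(W-K).max(-1)<.04)
    if org.sum()>5: w=W[org]; print(n,org.sum(),((w-K)@m*100).min(0).round(2),((w-K)@m*100).max(0).round(2))
cv2.imwrite("pics/c2.png",np.hstack([cv2.resize(im[0][160:310,190:390],(400,300),interpolation=cv2.INTER_CUBIC),cv2.resize(im[1],(400,300))]))
E
```

```text
[ 0.3885 -0.231   0.2436] [-0.221 -0.273  0.779  2.474 -0.394  0.275 -0.702] t 18.9 w 0.004 F [-0.2  1.8  0.2]
x [ 0.78  -0.053  0.624] z [ 0.62  -0.072 -0.781] tilt 38.6 az -6.6
K in tool cm [-0.86  0.14  5.62]
side 81 [-1.3  -0.81  0.11] [2.13 2.39 0.81]
wrist 989 [-0.32 -1.84 -0.  ] [1.91 2.19 0.56]
```

View pics/c2.png

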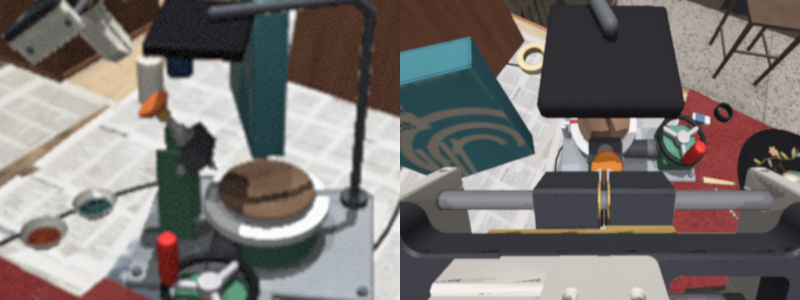

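The knob lies straight ahead of the closed fingertips (wrist view, crop (605,160)), the lamp is clear above, and the wheel handle is still at the front.

Emit:
play_rows(
  increments="-0.5 0.15 1.3 0 -1;-0.45 0.15 1.3 0 -1;0 0 1 0 -1;0 0 0.7 0 -1;0 0 0 0 -1",
)

```text
clock: 19.42
position: [0.4089, -0.2392, 0.2085]
ee_rot: [2.91, -0.118, 1.029]
force: [0.8, 0.9, -0.1]
width: 0.008
gripper_force: 0.0
```

```bash
python3 st.py; python3 - <<'E'
from plan import *
K=np.array([.4165,-.236,.1943]);print("K in tool cm",(m.T@(K-p)*100).round(2))
E
```

```text
[ 0.4089 -0.2392  0.2085] [-0.627 -0.267  1.188  2.515 -0.503  0.134 -0.546] t 19.42 w 0.008 F [ 0.8  0.9 -0.1]
x [ 0.775 -0.054  0.629] z [ 0.625 -0.075 -0.777] tilt 39.0 az -6.8
K in tool cm [-0.32 -0.42  1.56]
```

Emit:
play_rows(
  increments="0 0 0.25 0 -1;0 0 0.25 0 -1;0 0 0.2 0 -1;0 0 0 0 -1",
)

```text
clock: 19.75
position: [0.4124, -0.2399, 0.2029]
ee_rot: [2.91, -0.119, 1.028]
force: [0.1, 0.2, 0.5]
width: 0.004
gripper_force: 0.0
```

Emit:
play_rows(
  increments="0 0 0.2 0 -1;0 0 0.2 0 -1;0 0 0 0 -1",
)

```text
clock: 20.0
position: [0.4145, -0.2401, 0.1991]
ee_rot: [2.91, -0.119, 1.026]
force: [0.2, -0.3, 0.5]
width: 0.006
gripper_force: 0.0
```

```bash
python3 st.py; python3 - <<'E'
from plan import *
K=np.array([.4165,-.236,.1943]);print("K in tool cm",(m.T@(K-p)*100).round(2))
E
```

```text
[ 0.4145 -0.2401  0.1991] [-0.721 -0.241  1.303  2.521 -0.826  0.121 -0.21 ] t 20.0 w 0.006 F [ 0.2 -0.3  0.5]
x [ 0.776 -0.055  0.628] z [ 0.624 -0.076 -0.778] tilt 38.9 az -6.9
K in tool cm [-0.17 -0.44  0.47]
```

```bash
cat > kin.py <<'E'
import numpy as np, itertools
from scipy.optimize import least_squares
from scipy.spatial.transform import Rotation as R
D=[([1.04842493,.43523273,.02500102,1.57409158,-.01160956,1.13396054,-.07512034],[.25445,-.57031,.22594],[-3.07124,-.65405,.00073]),
([.839,.493,-.279,1.491,.142,1.177,.54],[.47905,-.4371,.22653],[-2.21819,-2.22434,.0003]),
([.835,.556,-.284,1.732,.192,.883,.47],[.455,-.40471,.10069],[-2.218,-2.221,.001]),
([.986,.228,-.296,1.519,.067,1.404,.688],[.35471,-.40559,.37317],[2.21933,2.22205,.0001]),
([.417,.08,-.49,1.289,.039,1.781,-1.72],[.44498,-.04171,.54657],[3.13846,-.13358,.0014]),
([-.653,.08,.723,1.054,-.04,2.001,-1.599],[.44908,-.04176,.64712],[3.12149,-.1228,.0405]),
([.138,-.395,.398,2.275,-.197,.627,-.974],[.3651,-.2265,.3531],[2.918,-.119,1.01]),
([-.627,-.267,1.188,2.515,-.503,.134,-.546],[.4089,-.2392,.2085],[2.91,-.118,1.029]),
([-.721,-.241,1.303,2.521,-.826,.121,-.21],[.4145,-.2401,.1991],[2.91,-.119,1.026])]
Z=lambda t:R.from_euler("z",t).as_matrix(); Y=lambda t:R.from_euler("y",t).as_matrix()
def fk(q,k,s):
    h,L1,L2,d,o1,o7,e1,e2,e3=k[:9]
    A=Z(s[0]*q[0]+o1)@Y(q[1]); p=np.array([0,0,h])+A@[e1,0,L1]
    A=A@Z(s[1]*q[2])@Y(q[3]); p=p+A@[e2,0,L2]
    A=A@Z(s[2]*q[4])@Y(q[5]); p=p+A@[e3,0,d]
    return p,A@Z(s[3]*q[6]+o7)
def res(k,s,D=D): 
    r=[]
    for q,p,v in D:
        P,A=fk(q,k,s); r+=list((P-p)*5)+list((A.T@R.from_rotvec(v).as_matrix()-np.eye(3)).ravel())
    return np.array(r)
def fit():
    best=None
    for s in itertools.product([1,-1],repeat=4):
        for o7 in(0,1.57,3.14,-1.57):
            f=least_squares(res,[.33,.45,.48,.3,0,o7,0,0,0],args=(s,))
            if best is None or f.cost<best[0]: best=(f.cost,s,f.x)
    return best
if __name__=="__main__":
    c,s,k=fit(); print(c,s,k.round(4)); np.savez("k.npz",s=s,k=k)
E
python3 kin.py
```

```text
0.029858139676424856 (-1, -1, -1, -1) [ 3.0910e-01  5.6160e-01  4.3780e-01  4.1210e-01 -8.9800e-02  1.4875e+00
 -6.8000e-03  1.2000e-03  4.5000e-03]
```

```bash
cat > kin2.py <<'E'
from kin import *
import kin
def fk(q,k,s=None):
    h,L1,L2,d,o1,o7,e1,e2,e3,f0,f1,f2,f3,o3,o5,bx,by=k
    A=Z(-q[0]+o1)@Y(q[1]); p=np.array([bx,by,h])+A@[e1,f1,L1]
    A=A@Z(-q[2]+o3)@Y(q[3]); p=p+A@[e2,f2,L2]
    A=A@Z(-q[4]+o5)@Y(q[5]); p=p+A@[e3,f3,d]
    return p,A@Z(-q[6]+o7)
kin.fk=fk
if __name__=="__main__":
    f=least_squares(kin.res,[.31,.45,.44,.41,-.09,1.5,0,0,0]+[0]*8,args=(None,)); print(f.cost,f.x.round(4)); 
    for q,p,v in D:
        P,A=fk(q,f.x); print(((P-p)*1000).round(1), np.degrees(np.linalg.norm(R.from_matrix(A.T@R.from_rotvec(v).as_matrix()).as_rotvec())).round(2))
    np.save("k2.npy",f.x)
E
python3 kin2.py
```

```text
1.1087133283605263e-05 [ 2.7240e-01  5.5790e-01  4.2790e-01  3.7080e-01 -1.0000e-04  1.5700e+00
 -2.0000e-04  1.0000e-04  1.0000e-04  1.8783e+01 -3.6200e-02 -1.6600e-02
 -3.0000e-04 -6.0000e-04  2.0000e-04 -0.0000e+00  0.0000e+00]
[-0.1  0.  -0. ] 0.01
[0.2 0.1 0.2] 0.05
[-0.1 -0.2 -0.1] 0.04
[ 0.1  0.1 -0.2] 0.05
[-0.1  0.  -0. ] 0.03
[ 0.  -0.1 -0. ] 0.02
[-0.  -0.   0.3] 0.08
[-0.2  0.2 -0.2] 0.03
[ 0.2 -0.1  0. ] 0.04
```

```bash
cat > ik.py <<'E'
from kin2 import *
k=np.load("k2.npy")
lo=np.array([-2.62,-.44,-1.27,.08,-1.32,.12,-2.74]);hi=np.array([2.62,2.09,1.32,2.57,4.46,2,2.74])
U=Z(-.082)
def rot(t,az=0,flip=False):
    z=U@Z(az)@[np.sin(t),0,-np.cos(t)]; x=U@Z(az)@[np.cos(t),0,np.sin(t)]
    if flip:x=-x
    return np.c_[x,np.cross(z,x),z]
def ik(p,A,q0,m=.01):
    g=lambda q:np.r_[(lambda P,B:np.r_[(P-p)*5,(B.T@A-np.eye(3)).ravel()])(*fk(q,k)),(q-q0)*1e-4]
    f=least_squares(g,np.clip(q0,lo+m+1e-3,hi-m-1e-3),bounds=(lo+m,hi-m)); P,B=fk(f.x,k)
    return f.x,np.linalg.norm(P-p),np.degrees(np.arccos(np.clip(B[:,2]@A[:,2],-1,1)))
E
python3 - <<'E'
from ik import *
rng=np.random.default_rng(0); K=np.array([.4165,-.236,.1943])
for t in(25,30,35,40):
  for fl in(0,1):
    sols=[]
    for i in range(25):
        q0=rng.uniform(lo,hi); oks=[]
        A=rot(np.radians(t),0,fl); q,e,r=ik(K+.025*(U@[.643,0,-.766]),A,q0)
        if e<.001 and r<.3: sols.append((q,min(np.minimum(q-lo,hi-q))))
    sols.sort(key=lambda s:-s[1]); print(t,fl,len(sols),[(s[0].round(2).tolist(),round(s[1],3)) for s in sols[:3]])
E
```

```text
25 0 14 [([0.39, 0.11, 0.16, 2.3, -0.55, 0.4, -0.63], np.float64(0.274)), ([0.56, 0.12, -0.03, 2.28, -0.49, 0.39, -0.7], np.float64(0.269)), ([0.66, 0.12, -0.14, 2.28, -0.46, 0.38, -0.73], np.float64(0.263))]
25 1 11 [([0.73, 0.13, -0.22, 2.27, -0.43, 0.38, 2.38], np.float64(0.26)), ([1.26, 0.2, -0.8, 2.24, -0.08, 0.36, 2.05], np.float64(0.243)), ([0.41, 0.11, 0.14, 2.29, -0.55, 0.4, 2.5], np.float64(0.24))]
30 0 10 [([0.18, 0.09, 0.42, 2.38, -0.95, 0.36, -0.21], np.float64(0.193)), ([0.65, 0.11, -0.08, 2.35, -0.82, 0.31, -0.35], np.float64(0.193)), ([0.8, 0.12, -0.25, 2.33, -0.76, 0.3, -0.41], np.float64(0.179))]
30 1 14 [([1.57, 0.28, -1.13, 2.29, 0.15, 0.25, 1.87], np.float64(0.13)), ([1.66, 0.33, -1.26, 2.29, 0.43, 0.28, 1.6], np.float64(0.013)), ([1.66, 0.33, -1.26, 2.29, 0.43, 0.28, 1.6], np.float64(0.012))]
35 0 5 [([0.67, 0.11, -0.06, 2.41, -1.31, 0.3, 0.18], np.float64(0.01)), ([0.67, 0.11, -0.06, 2.41, -1.31, 0.3, 0.18], np.float64(0.01)), ([1.55, 0.25, -1.05, 2.36, -0.53, 0.13, -0.57], np.float64(0.01))]
35 1 11 [([1.71, 0.34, -1.26, 2.35, 0.41, 0.13, 1.65], np.float64(0.011)), ([1.51, 0.23, -0.99, 2.36, -0.68, 0.14, 2.73], np.float64(0.01)), ([1.71, 0.34, -1.26, 2.35, 0.42, 0.13, 1.64], np.float64(0.01))]
40 0 4 [([1.57, 0.26, -1.02, 2.42, 4.45, 0.13, 0.78], np.float64(0.01)), ([1.57, 0.26, -1.02, 2.42, 4.45, 0.13, 0.78], np.float64(0.01)), ([1.57, 0.26, -1.02, 2.42, 4.45, 0.13, 0.78], np.float64(0.01))]
40 1 1 [([1.57, 0.26, -1.02, 2.42, 4.45, 0.13, -2.36], np.float64(0.01))]
```

```bash
cat > sim.py <<'E'
from ik import *
def step(q,rows,world=None,w=1.0,n=1):
    # rows: list of tool-frame shifts (cm)+turn deg
    for r in rows:
        P,B=fk(q,k); p=P+B@np.array(r[:3])/100; A=B@Z(np.radians(r[3]))
        g=lambda x:np.r_[(lambda P,B:np.r_[(P-p)*5,w*R.from_matrix(B.T@A).as_rotvec()])(*fk(x,k)),(x-q)*3e-3]
        f=least_squares(g,np.clip(q,lo+1e-4,hi-1e-4),bounds=(lo,hi)); q=q+np.clip(f.x-q,-.12,.12)
    return q
def show(q):
    P,B=fk(q,k); z=B[:,2]; print(P.round(3),q.round(2),"tilt",np.degrees(np.arccos(-z[2])).round(1),"az",np.degrees(np.arctan2(z[1],z[0])).round(1))
E
python3 - <<'E'
from sim import *
print("validate from pt5: up")
q=np.array(D[4][0])
for i in range(4): q=step(q,[(0,0,-3,0)]*5); show(q)
print("validate descent")
q=np.array([-.221,-.273,.779,2.474,-.394,.275,-.702]); q=step(q,[(-.5,.15,1.3,0),(-.45,.15,1.3,0),(0,0,1,0),(0,0,.7,0)]);show(q); q=step(q,[(0,0,.25,0)]*4);show(q)
q0=np.array(D[8][0])
print("continue"); q=q0
for i in range(5): q=step(q,[(0,0,.5,0)]*2); show(q)
print("back then -X"); q=step(q0,[(0,0,-1.5,0)]*3); show(q)
for i in range(4):
    for j in range(5):
        B=fk(q,k)[1]; v=B.T@[-2,0,-.0]; q=step(q,[(*v,0)])
    show(q)
E
```

```text
validate from pt5: up
[0.402 0.015 0.686] [ 0.03 -0.   -0.13  1.03 -0.08  2.   -1.6 ] tilt 7.8 az 36.9
[0.37  0.003 0.804] [ 0.08 -0.1  -0.11  0.84 -0.12  2.   -1.57] tilt 23.6 az 16.1
[ 0.302 -0.012  0.909] [-0.01 -0.22  0.02  0.69 -0.15  2.   -1.57] tilt 38.8 az 11.7
[ 0.206 -0.029  0.993] [-0.04 -0.33  0.1   0.56 -0.18  2.   -1.57] tilt 53.1 az 9.6
validate descent
[ 0.407 -0.237  0.206] [-0.64 -0.27  1.19  2.52 -0.45  0.13 -0.6 ] tilt 38.8 az -6.8
[ 0.413 -0.238  0.198] [-0.72 -0.24  1.29  2.52 -0.81  0.12 -0.23] tilt 38.7 az -6.9
continue
[ 0.402 -0.235  0.181] [-0.66 -0.1   1.32  2.52 -1.07  0.24  0.03] tilt 34.9 az -7.4
[ 0.396 -0.232  0.165] [-0.52  0.07  1.29  2.52 -1.3   0.41  0.26] tilt 32.7 az -6.7
[ 0.395 -0.321  0.182] [-0.28  0.07  1.05  2.46 -1.32  0.23  0.15] tilt 34.3 az -26.1
[ 0.388 -0.374  0.192] [-0.04  0.09  0.81  2.42 -1.32  0.13  0.09] tilt 36.0 az -36.9
[ 0.389 -0.382  0.185] [ 0.14  0.12  0.62  2.4  -1.32  0.12  0.08] tilt 35.4 az -37.5
back then -X
[ 0.398 -0.22   0.222] [-0.36 -0.22  0.94  2.49 -0.65  0.26 -0.42] tilt 37.9 az -2.9
[ 0.298 -0.22   0.222] [-0.   -0.38  0.76  2.57 -0.46  0.38 -0.45] tilt 37.9 az -2.9
[ 0.273 -0.042  0.207] [ 0.6  -0.18  0.16  2.57 -0.84  0.85  0.13] tilt 36.1 az 38.9
[0.164 0.094 0.231] [ 1.2  -0.21 -0.44  2.57 -0.72  1.29  0.66] tilt 40.7 az 75.9
[-0.01  0.13  0.25] [ 1.35 -0.44 -0.58  2.57 -0.37  1.65  0.93] tilt 39.3 az 117.1
```

```bash
sed -i 's/q=q+np.clip(f.x-q,-.12,.12)/dq=f.x-q; q=q+dq*min(1,.13\/max(1e-9,abs(dq).max()))/' sim.py; python3 - <<'E'
from sim import *
q0=np.array(D[8][0])
for w in (1.,3.):
    print("continue",w); q=q0
    for i in range(6): q=step(q,[(0,0,.5,0)]*2,w=w); show(q)
    print("back, -x 4cm, push z"); q=step(q0,[(0,0,-1.5,0)]*2,w=w); show(q); q=step(q,[(-2,0,0,0)]*2,w=w); show(q)
    for i in range(7): q=step(q,[(0,0,1,0)]*2,w=w); show(q)
E
```

```text
continue 1.0
[ 0.415 -0.238  0.194] [-0.71 -0.18  1.32  2.52 -1.09  0.16  0.04] tilt 38.1 az -7.6
[ 0.418 -0.237  0.19 ] [-0.64 -0.06  1.32  2.52 -1.32  0.28  0.27] tilt 37.2 az -7.9
[ 0.422 -0.237  0.186] [-0.62  0.01  1.32  2.5  -1.32  0.33  0.25] tilt 35.9 az -8.4
[ 0.424 -0.241  0.185] [-0.39  0.03  1.06  2.49 -1.32  0.32  0.23] tilt 35.5 az -9.1
[ 0.423 -0.246  0.184] [-0.15  0.04  0.8   2.47 -1.32  0.3   0.22] tilt 35.2 az -10.0
[ 0.423 -0.249  0.182] [ 0.09  0.05  0.54  2.46 -1.32  0.28  0.21] tilt 34.9 az -10.6
back, -x 4cm, push z
[ 0.403 -0.239  0.216] [-0.46 -0.22  1.06  2.51 -0.76  0.19 -0.29] tilt 39.1 az -6.9
[ 0.38  -0.236  0.199] [-0.45 -0.23  1.09  2.55 -0.87  0.19 -0.13] tilt 38.3 az -6.7
[ 0.386 -0.235  0.188] [-0.59 -0.22  1.24  2.56 -1.01  0.17  0.02] tilt 37.8 az -6.3
[ 0.389 -0.233  0.179] [-0.6  -0.12  1.31  2.56 -1.27  0.25  0.27] tilt 36.7 az -6.4
[ 0.399 -0.232  0.171] [-0.58  0.02  1.32  2.53 -1.32  0.36  0.29] tilt 34.2 az -7.5
[ 0.397 -0.241  0.169] [-0.34  0.03  1.06  2.52 -1.32  0.33  0.28] tilt 33.6 az -9.2
[ 0.396 -0.247  0.166] [-0.1   0.05  0.8   2
[... 822 characters left out ...]
9] tilt 39.1 az -6.9
[ 0.38  -0.236  0.199] [-0.45 -0.23  1.09  2.55 -0.87  0.18 -0.13] tilt 38.4 az -6.7
[ 0.391 -0.237  0.186] [-0.67 -0.25  1.3   2.56 -1.01  0.12  0.02] tilt 38.4 az -6.7
[ 0.398 -0.232  0.183] [-0.71 -0.22  1.32  2.57 -1.21  0.12  0.19] tilt 38.3 az -7.3
[ 0.404 -0.227  0.182] [-0.73 -0.2   1.32  2.57 -1.32  0.12  0.27] tilt 38.0 az -7.8
[ 0.409 -0.224  0.182] [-0.75 -0.18  1.32  2.56 -1.32  0.12  0.25] tilt 37.6 az -8.1
[ 0.415 -0.22   0.182] [-0.76 -0.16  1.32  2.56 -1.32  0.12  0.23] tilt 37.3 az -8.4
[ 0.42  -0.216  0.182] [-0.78 -0.14  1.32  2.55 -1.32  0.12  0.2 ] tilt 36.9 az -8.8
[ 0.425 -0.213  0.182] [-0.8  -0.12  1.32  2.55 -1.32  0.12  0.18] tilt 36.6 az -9.2
```

Emit:
play_rows(
  increments="0 0 -1.5 0 -1;0 0 -1.5 0 -1;-2 0 0 0 -1;-2 0 0 0 -1;0 0 0 0 -1",
)

```text
clock: 20.42
position: [0.3774, -0.2402, 0.1962]
ee_rot: [2.913, -0.12, 1.021]
force: [-0.4, 0.1, 0.2]
width: 0.007
gripper_force: 0.0
```

```bash
python3 st.py
```

```text
[ 0.3774 -0.2402  0.1962] [-0.543 -0.29   1.165  2.562 -0.616  0.133 -0.377] t 20.42 w 0.007 F [-0.4  0.1  0.2]
x [ 0.779 -0.056  0.625] z [ 0.621 -0.075 -0.78 ] tilt 38.7 az -6.9
```

Emit:
play_rows(
  increments="0 0 1 0 -1;0 0 1 0 -1;0 0 1 0 -1;0 0 1 0 -1;0 0 1 0 -1",
)

```text
clock: 20.83
position: [0.4003, -0.2316, 0.1853]
ee_rot: [2.911, -0.121, 1.014]
force: [0.6, 0.3, -0.9]
width: 0.007
gripper_force: 0.0
```

```bash
python3 st.py
```

```text
[ 0.4003 -0.2316  0.1853] [-0.708 -0.22   1.314  2.567 -1.233  0.12   0.208] t 20.83 w 0.007 F [ 0.6  0.3 -0.9]
x [ 0.781 -0.056  0.622] z [ 0.618 -0.079 -0.782] tilt 38.5 az -7.3
```

Emit:
play_rows(
  increments="-1 0 -2 0 -1;0 0 -2 0 -1;0 0 -1 0 -1",
)

```text
clock: 21.08
position: [0.3874, -0.231, 0.2052]
ee_rot: [2.903, -0.115, 1.03]
force: [-0.1, -0.5, -0.5]
width: 0.005
gripper_force: 0.0
```

```bash
python3 st.py; python3 - <<'E'
from sim import *
for w in(1,2,3,5):
    q=np.array([-.384,.246,.552,.771,-.118,2.0,-1.559]); print("w",w)
    q=step(q,[(0,0,-4.1,0)]*5,w=w);show(q);q=step(q,[(3,0,-2.8,0)]*5,w=w);show(q)
    q=np.array([-.543,-.29,1.165,2.562,-.616,.133,-.377]);q=step(q,[(0,0,1,0)]*5,w=w);show(q)
E
```

```text
[ 0.3874 -0.231   0.2052] [-0.317 -0.18   0.956  2.554 -1.12   0.211  0.079] t 21.08 w 0.005 F [-0.1 -0.5 -0.5]
x [ 0.774 -0.05   0.631] z [ 0.627 -0.081 -0.775] tilt 39.2 az -7.3
w 1
[ 0.496 -0.03   0.83 ] [-0.88  0.11  1.04  0.62 -0.09  2.   -1.57] tilt 26.6 az -8.8
[ 0.529 -0.028  0.967] [-0.38  0.23  0.91  0.14 -0.45  2.   -1.58] tilt 46.4 az -6.6
[ 0.393 -0.237  0.181] [-0.68 -0.19  1.32  2.57 -1.26  0.14  0.24] tilt 37.6 az -8.7
w 2
[ 0.494 -0.031  0.787] [-0.88  0.11  1.02  0.72 -0.08  2.   -1.57] tilt 20.9 az -9.8
[ 0.548 -0.031  0.881] [-0.44  0.22  0.72  0.36 -0.21  2.   -1.57] tilt 34.6 az -7.7
[ 0.394 -0.235  0.183] [-0.7  -0.22  1.32  2.57 -1.2   0.12  0.19] tilt 38.2 az -7.6
w 3
[ 0.491 -0.032  0.757] [-0.86  0.11  1.    0.78 -0.08  2.   -1.57] tilt 17.0 az -10.9
[ 0.557 -0.034  0.811] [-0.43  0.22  0.65  0.51 -0.16  2.   -1.56] tilt 25.4 az -8.9
[ 0.394 -0.235  0.184] [-0.7  -0.24  1.32  2.57 -1.17  0.12  0.17] tilt 38.5 az -7.0
w 5
[ 0.487 -0.033  0.726] [-0.83  0.11  0.96  0.85 -0.08  2.   -1.57] tilt 12.9 az -12.6
[ 0.563 -0.037  0.742] [-0.39  0.25  0.58  0.64 -0.13  2.   -1.56] tilt 16.7 az -11.0
[ 0.394 -0.235  0.185] [-0.7  -0.24  1.32  2.57 -1.16  0.12  0.16] tilt 38.7 az -6.7
```

```bash
cat > scan.py <<'E'
from sim import *
def push(q,v,n,w=3):
    for _ in range(n): q=step(q,[(*(fk(q,k)[1].T@np.array(v)),0)],w=w)
    return q
def goto(q,p,w=3):
    for _ in range(25):
        d=(np.array(p)-fk(q,k)[0])*100; L=np.linalg.norm(d)
        if L<.2: break
        q=push(q,d*min(1,4/L),1,w)
    return q
def info(q):
    P,B=fk(q,k); z=B[:,2]; return P,np.degrees(np.arccos(-z[2])),np.degrees(np.arctan2(z[1],z[0]))
E
python3 - <<'E'
from scan import *
q0=np.array([-.317,-.18,.956,2.554,-1.12,.211,.079])
dirs={}
for a in range(0,360,45):
    for e in(-45,0,45): dirs[(a,e)]=4*np.array([np.cos(np.radians(a))*np.cos(np.radians(e)),np.sin(np.radians(a))*np.cos(np.radians(e)),np.sin(np.radians(e))])
dirs[(0,90)]=np.array([0,0,4.]);dirs[(0,-90)]=np.array([0,0,-4.])
for p in([.33,-.25,.3],[.33,-.23,.5],[.33,-.4,.3]):
    q1=goto(q0,p); print(p,info(q1)[0].round(3))
    for kx,v in dirs.items():
        q=q1; 
        for i in range(4):
            q=push(q,v,4); P,t,a=info(q)
            if t<35 and abs(a+5)<18 and P[2]>.1: print(kx,(i+1)*4,P.round(3),round(t,1),round(a,1),q.round(2)); break
E
```

```text
[0.33, -0.25, 0.3] [ 0.33 -0.25  0.3 ]
(0, -45) 16 [ 0.453 -0.262  0.171] 33.9 -11.2 [ 0.32  0.13  0.28  2.39 -1.32  0.26  0.23]
(180, -45) 12 [ 0.199 -0.25   0.185] 33.9 -9.8 [ 1.47 -0.1  -0.11  2.56 -0.98  0.68  0.53]
(180, 0) 16 [-0.202 -0.202  0.362] 34.2 -11.5 [ 0.97 -0.44  1.32  1.95 -0.11  1.58  0.55]
(0, -90) 12 [ 0.298 -0.257  0.128] 32.1 1.3 [ 0.43  0.16  0.68  2.56 -1.32  0.62  0.66]
[0.33, -0.23, 0.5] [ 0.33 -0.23  0.5 ]
(0, -90) 16 [ 0.303 -0.232  0.134] 31.6 -3.0 [ 1.14  0.09 -0.26  2.56 -1.32  0.39  0.52]
[0.33, -0.4, 0.3] [ 0.33 -0.4   0.3 ]
(45, -45) 12 [ 0.395 -0.337  0.154] 34.6 -7.7 [ 0.91  0.22 -0.03  2.34 -1.3   0.4   0.42]
(90, -45) 16 [ 0.305 -0.239  0.138] 31.2 -6.2 [ 0.98  0.07 -0.11  2.57 -1.32  0.37  0.47]
(180, 0) 16 [-0.185 -0.301  0.377] 33.1 -18.5 [ 0.78 -0.44  1.32  1.9  -0.14  1.46  0.39]
(0, -90) 12 [ 0.316 -0.399  0.103] 34.6 -4.0 [ 1.15  0.38  0.02  2.3  -1.31  0.56  0.71]
```

```bash
python3 - <<'E'
from scan import *
q0=np.array([-.317,-.18,.956,2.554,-1.12,.211,.079]); K=np.array([.4165,-.236,.1943]); a=U@[-.643,0,.766]
for p in([.33,-.25,.3],[.33,-.23,.5],[.33,-.23,.4]):
  q1=goto(q0,p)
  for n in(8,10,12,14,16):
    q=push(q1,[0,0,-4],n); i=info(q); 
    r=goto(q,K+a*.04); j=info(r); r=goto(r,K-a*.022); l=info(r)
    print(p,n,i[0].round(3),np.round(i[1:],1),"| pre",np.round(j[1:],1),(np.linalg.norm(j[0]-K-a*.04)*1e3).round(1),"| press",np.round(l[1:],1),(np.linalg.norm(l[0]-K+a*.022)*1e3).round(1),r.round(2))
E
```

```text
[0.33, -0.25, 0.3] 8 [ 0.324 -0.248  0.174] [37.8 -1.3] | pre [37.3 -0.4] 0.0 | press [35.9 -2.7] 0.0 [ 0.83  0.12 -0.19  2.4  -1.32  0.32  0.26]
[0.33, -0.25, 0.3] 10 [ 0.312 -0.253  0.152] [35.7  1.1] | pre [34.8  3.3] 0.0 | press [34.9  4. ] 1.5 [ 0.15  0.13  0.62  2.4  -1.26  0.53  0.24]
[0.33, -0.25, 0.3] 12 [ 0.298 -0.257  0.128] [32.1  1.3] | pre [31.7  3.5] 0.0 | press [31.8  3.9] 0.0 [ 0.29  0.12  0.41  2.36 -1.07  0.48  0.02]
[0.33, -0.25, 0.3] 14 [ 0.285 -0.259  0.104] [28.9  2. ] | pre [28.9  4.1] 0.0 | press [28.9  4.2] 0.0 [ 0.43  0.12  0.23  2.31 -0.87  0.47 -0.2 ]
[0.33, -0.25, 0.3] 16 [ 0.272 -0.26   0.078] [25.9  3.2] | pre [26.4  5.1] 0.0 | press [26.4  5.1] 0.0 [ 0.55  0.13  0.06  2.27 -0.7   0.48 -0.39]
[0.33, -0.23, 0.5] 8 [ 0.331 -0.225  0.245] [40.8 -3.8] | pre [40.9 -3.3] 0.0 | press [ 35.6 -11.9] 7.5 [-0.7  -0.01  1.32  2.51 -1.32  0.24  0.22]
[0.33, -0.23, 0.5] 10 [ 0.328 -0.222  0.226] [39.7 -4.1] | pre [39.7 -4.1] 0.0 | press [ 35.9 -11.7] 8.5 [-0.7  -0.03  1.32  2.51 -1.32  0.22  0.25]
[0.33, -0.23, 0.5] 12 [ 0.325 -0.224  0.198] [38.5 -3.8] | pre [38.5 
[... 403 characters left out ...]
  0.223] [39.  -5.2] | pre [39.  -5.2] 0.0 | press [ 35.7 -11.8] 7.9 [-0.7  -0.02  1.32  2.51 -1.32  0.23  0.26]
[0.33, -0.23, 0.4] 10 [ 0.322 -0.223  0.2  ] [37.9 -5.3] | pre [37.8 -5.3] 0.0 | press [36.3 -6.9] 0.0 [ 1.22  0.15 -0.66  2.4  -1.32  0.19  0.26]
[0.33, -0.23, 0.4] 12 [ 0.312 -0.228  0.176] [34.8 -6.8] | pre [34.6 -6.4] 0.0 | press [34.7 -6.3] 0.0 [ 0.99  0.12 -0.42  2.39 -1.18  0.23  0.1 ]
[0.33, -0.23, 0.4] 14 [ 0.304 -0.23   0.148] [31.7 -7.3] | pre [32.  -6.3] 0.0 | press [32.  -6.3] 0.0 [ 1.11  0.14 -0.58  2.35 -0.75  0.23 -0.33]
[0.33, -0.23, 0.4] 16 [ 0.297 -0.232  0.121] [29.7 -6.8] | pre [30.6 -5.6] 0.0 | press [30.6 -5.6] 0.0 [ 1.18  0.15 -0.66  2.32 -0.56  0.25 -0.53]
```

```bash
python3 -c "
from plan import *
plan([.33,-.23,.4]); print((m.T@[0,0,-4]).round(2))"
```

```text
1.31 0.17 -3.12 0 -1;1.31 0.17 -3.12 0 -1;1.31 0.17 -3.12 0 -1;1.31 0.17 -3.12 0 -1;1.31 0.17 -3.12 0 -1
1.31 0.17 -3.12 0 -1
[-2.52 -0.12  3.1 ]
```

Emit:
play_rows(
  increments="1.3 0.2 -3.1 0 -1;1.3 0.2 -3.1 0 -1;1.3 0.2 -3.1 0 -1;1.3 0.2 -3.1 0 -1;1.3 0.2 -3.1 0 -1",
)

```text
clock: 21.5
position: [0.363, -0.2315, 0.3038]
ee_rot: [2.905, -0.113, 1.067]
force: [1.5, -0.1, 0.2]
width: 0.003
gripper_force: 0.0
```

Emit:
play_rows(
  increments="1.3 0.2 -3.1 0 -1;-2.5 -0.1 3.1 0 -1;-2.5 -0.1 3.1 0 -1;-2.5 -0.1 3.1 0 -1;-2.5 -0.1 3.1 0 -1",
)

```text
clock: 21.92
position: [0.3607, -0.2263, 0.231]
ee_rot: [2.918, -0.097, 1.088]
force: [-0.4, 1.8, -0.5]
width: 0.005
gripper_force: 0.0
```

```bash
python3 st.py
```

```text
[ 0.3607 -0.2263  0.231 ] [ 0.055 -0.215  0.681  2.537 -0.998  0.356  0.007] t 21.92 w 0.005 F [-0.4  1.8 -0.5]
x [ 0.754 -0.049  0.655] z [ 0.653 -0.046 -0.756] tilt 40.9 az -4.0
```

```bash
cat > s2.py <<'E'
from scan import *
from cell import arm
q0=np.array(arm.observe()["joints"]); K=np.array([.4165,-.236,.1943]); a=U@[-.643,0,.766]
E
python3 - <<'E'
from s2 import *
for v in([0,0,-4],[-1,0,-3.9],[-2,0,-3.4]):
  q=q0
  for n in range(3,16,3):
    q=push(q,v,3); i=info(q); r=goto(q,K+a*.04); j=info(r); r=goto(r,K-a*.022); l=info(r)
    print(v,n,i[0].round(3),np.round(i[1:],1),"| pre",np.round(j[1:],1),"| press",np.round(l[1:],1),(np.linalg.norm(l[0]-K+a*.022)*1e3).round(1),r.round(2))
E
```

```text
[0, 0, -4] 3 [ 0.363 -0.229  0.199] [39.6 -1.5] | pre [39.6 -1.3] | press [35.2 -7.3] 0.0 [ 0.71  0.1  -0.13  2.42 -1.32  0.25  0.23]
[0, 0, -4] 6 [ 0.357 -0.231  0.172] [37.   0.5] | pre [36.  4.] | press [35.6  5.3] 0.0 [-0.03  0.17  0.87  2.41 -1.31  0.62  0.3 ]
[0, 0, -4] 9 [ 0.338 -0.24   0.145] [32.3 -0.8] | pre [31.8  2.8] | press [31.9  3.5] 0.0 [ 0.11  0.12  0.61  2.37 -1.11  0.5   0.06]
[0, 0, -4] 12 [ 0.321 -0.25   0.115] [27.8 -2.6] | pre [28.1  1. ] | press [28.2  1.2] 0.0 [ 0.29  0.11  0.34  2.33 -0.84  0.44 -0.25]
[0, 0, -4] 15 [ 0.306 -0.256  0.086] [24.3 -3.3] | pre [25.3 -0.1] | press [25.3 -0.1] 0.0 [ 0.47  0.11  0.11  2.28 -0.61  0.44 -0.5 ]
[-1, 0, -3.9] 3 [ 0.343 -0.23   0.194] [38.8 -2.6] | pre [38.7 -2.4] | press [35.4 -5.6] 0.0 [ 0.75  0.1  -0.15  2.41 -1.32  0.28  0.23]
[-1, 0, -3.9] 6 [ 0.307 -0.244  0.148] [34.4 -0.3] | pre [34.2  0.7] | press [34.5  1. ] 0.0 [ 0.55  0.12  0.12  2.39 -1.21  0.41  0.15]
[-1, 0, -3.9] 9 [ 0.285 -0.246  0.108] [29.3  0.1] | pre [29.7  1.5] | press [29.7  1.5] 0.0 [ 0.78  0.13 -0.18  2.31 -0.81  0.39 -0.28]
[-1, 0, -3.9] 12 [ 
[... 245 characters left out ...]
0.5  -0.56]
[-2, 0, -3.4] 3 [ 0.339 -0.228  0.21 ] [39.3 -4.4] | pre [39.3 -4.4] | press [ 35.7 -11.8] 8.0 [-0.7  -0.02  1.32  2.51 -1.32  0.23  0.24]
[-2, 0, -3.4] 6 [ 0.319 -0.234  0.186] [36.3 -6.5] | pre [36.1 -6.3] | press [36.  -6.8] 2.0 [ 1.07  0.12 -0.5   2.41 -1.31  0.22  0.23]
[-2, 0, -3.4] 9 [ 0.298 -0.238  0.151] [32.1 -7.7] | pre [32.2 -6.8] | press [32.2 -6.8] 0.0 [ 1.06  0.13 -0.52  2.35 -0.8   0.23 -0.3 ]
[-2, 0, -3.4] 12 [ 0.269 -0.236  0.107] [27.3 -5.7] | pre [27.9 -4.7] | press [27.9 -4.7] 0.0 [ 1.16  0.16 -0.65  2.28 -0.37  0.31 -0.74]
[-2, 0, -3.4] 15 [ 0.235 -0.257  0.06 ] [26.1 -2. ] | pre [26.7 -1.6] | press [26.7 -1.6] 0.0 [ 1.11  0.16 -0.59  2.26 -0.38  0.36 -0.72]
```

Emit:
play_rows(
  increments="-3.5 0.1 1.7 0 -1;-3.5 0.1 1.7 0 -1;-3.5 0.1 1.7 0 -1;-3.5 0.1 1.7 0 -1;-3.5 0.1 1.7 0 -1",
)

```text
clock: 22.33
position: [0.3226, -0.2348, 0.1899]
ee_rot: [2.942, -0.076, 1.016]
force: [-0.3, -0.2, 0.1]
width: 0.005
gripper_force: 0.0
```

```bash
python3 st.py;  python3 - <<'E'
from s2 import *
q=q0
for n in range(6):
    i=info(q); r=goto(q,K+a*.04); r=goto(r,K-a*.022); l=info(r)
    print(n,i[0].round(3),np.round(i[1:],1),"| press",np.round(l[1:],1),(np.linalg.norm(l[0]-K+a*.022)*1e3).round(1),r.round(2))
    q=push(q,[-1.5,0,-3.6],1)
print((fk(q0,k)[1].T@[-1.5,0,-3.6]).round(2))
E
```

```text
[ 0.3226 -0.2348  0.1899] [ 0.724 -0.045  0.21   2.563 -1.286  0.503  0.445] t 22.33 w 0.005 F [-0.3 -0.2  0.1]
x [ 0.786 -0.037  0.617] z [ 0.616 -0.043 -0.787] tilt 38.1 az -4.0
0 [ 0.323 -0.235  0.19 ] [38.1 -4. ] | press [36.3 -5.8] 0.0 [ 1.17  0.14 -0.59  2.4  -1.32  0.22  0.25]
1 [ 0.316 -0.237  0.178] [36.5 -4.7] | press [36.2 -4.8] 0.0 [ 1.05  0.13 -0.46  2.4  -1.32  0.25  0.25]
2 [ 0.309 -0.238  0.165] [34.8 -5.1] | press [34.9 -4.4] 0.0 [ 0.89  0.12 -0.29  2.39 -1.22  0.28  0.13]
3 [ 0.303 -0.239  0.152] [33.2 -5.3] | press [33.2 -4.5] 0.0 [ 0.97  0.12 -0.4   2.37 -1.    0.27 -0.09]
4 [ 0.295 -0.239  0.137] [31.6 -5.3] | press [31.9 -4.2] 0.0 [ 1.04  0.13 -0.48  2.34 -0.83  0.27 -0.28]
5 [ 0.289 -0.239  0.124] [30.3 -5. ] | press [30.8 -3.9] 0.0 [ 1.09  0.14 -0.54  2.32 -0.69  0.28 -0.41]
[-3.4   0.04  1.91]
```

Emit:
play_rows(
  increments="-3.4 0 1.9 0 -1;-3.4 0 1.9 0 -1;-2 0 1.1 0 -1;0 0 0 0 -1",
)

```text
clock: 22.67
position: [0.2991, -0.2392, 0.1705]
ee_rot: [2.954, -0.078, 0.976]
force: [-0.6, -0.6, -0.1]
width: 0.004
gripper_force: 0.0
```

```bash
python3 st.py;  python3 - <<'E'
from s2 import *
from plan import plan
q=q0
r=goto(q,K+a*.04);print(info(r)[0],r.round(2)); r=goto(r,K-a*.022); l=info(r); print(np.round(l[1:],1),np.linalg.norm(l[0]-K+a*.022),r.round(2))
plan([.35,-.233,.235],K+a*.035)
E
```

```text
[ 0.2991 -0.2392  0.1705] [ 1.121  0.012 -0.117  2.567 -1.309  0.517  0.545] t 22.67 w 0.004 F [-0.6 -0.6 -0.1]
x [ 0.802 -0.038  0.596] z [ 0.595 -0.044 -0.803] tilt 36.6 az -4.2
[ 0.39086635 -0.23389335  0.22493983] [ 1.   -0.03 -0.27  2.4  -1.02  0.45 -0.03]
[36.6 -4. ] 2.721765184748804e-06 [ 1.16  0.15 -0.56  2.4  -1.32  0.25  0.25]
2.63 -0.28 -0.73 0 -1;2.63 -0.28 -0.73 0 -1;2.63 -0.28 -0.73 0 -1;1.36 -0.07 1.88 0 -1;1.36 -0.07 1.88 0 -1
```

Emit:
play_rows(
  increments="-3 0 2.4 0 -1;-3 0 2.4 0 -1;0 0 0 0 -1",
)

```text
clock: 22.92
position: [0.2861, -0.2376, 0.1372]
ee_rot: [2.994, -0.073, 0.884]
force: [-0.7, 0.0, 0.2]
width: 0.005
gripper_force: 0.0
```

```bash
python3 st.py;  python3 - <<'E'
from s2 import *
from plan import plan
q=q0
r=goto(q,K+a*.04);print(info(r)[0],r.round(2)); r=goto(r,K-a*.022); l=info(r); print(np.round(l[1:],1),np.linalg.norm(l[0]-K+a*.022),r.round(2))
plan([.35,-.233,.235],K+a*.035)
E
```

```text
[ 0.2861 -0.2376  0.1372] [ 1.373  0.097 -0.402  2.567 -1.31   0.425  0.568] t 22.92 w 0.005 F [-0.7  0.   0.2]
x [ 0.839 -0.04   0.543] z [ 0.542 -0.031 -0.84 ] tilt 32.9 az -3.3
[ 0.39086639 -0.23389333  0.22493996] [ 1.21 -0.01 -0.5   2.33 -0.82  0.48 -0.23]
[33.  -2.6] 2.5534042676578117e-07 [ 1.15  0.15 -0.57  2.34 -0.9   0.27 -0.19]
3.55 -0.25 -1.59 0 -1;3.55 -0.25 -1.59 0 -1;3.55 -0.25 -1.59 0 -1;1.47 -0.05 1.79 0 -1;1.47 -0.05 1.79 0 -1
```

Emit:
play_rows(
  increments="3.5 -0.2 -1.6 0 -1;3.5 -0.2 -1.6 0 -1;3.5 -0.2 -1.6 0 -1;1 0 1.2 0 -1;0 0 0 0 -1",
)

```text
clock: 23.33
position: [0.3528, -0.2363, 0.2089]
ee_rot: [2.989, -0.061, 0.898]
force: [-0.3, -0.7, 0.1]
width: 0.001
gripper_force: 0.0
```

```bash
cat > kt.py <<'E'
from plan import *
K=np.array([.4165,-.236,.1943]); a=R.from_euler('z',-.082).apply([-.643,0,.766])
print("K in tool cm",(m.T@(K-p)*100).round(2),"axis in tool",(m.T@-a).round(3),"height over K face mm",((p-K)@a*1000).round(1),"F along",(s["force"]@a).round(1))
E
python3 st.py; python3 kt.py
```

```text
[ 0.3528 -0.2363  0.2089] [ 1.239 -0.024 -0.43   2.409 -0.95   0.494 -0.008] t 23.33 w 0.001 F [-0.3 -0.7  0.1]
x [ 0.834 -0.032  0.552] z [ 0.551 -0.031 -0.834] tilt 33.5 az -3.2
K in tool cm [ 4.5  -0.32  4.73] axis in tool [0.113 0.019 0.993] height over K face mm 52.0 F along 0.2
```

Emit:
play_rows(
  increments="2 -0.2 0 0 -1;2 -0.15 0.2 0 -1;0 0 1.5 0 -1;0.1 0 1.5 0 -1;0 0 0 0 -1",
)

```text
clock: 23.75
position: [0.4016, -0.2335, 0.2003]
ee_rot: [2.997, -0.065, 0.892]
force: [-0.4, 0.1, -0.0]
width: 0.004
gripper_force: 0.0
```

```bash
python3 st.py; python3 kt.py; python3 - <<'E'
from plan import *
q=vision.get_image("wrist"); f=q["frame"][...,::-1]; cv2.imwrite("pics/c3.png",f[180:300,220:420].repeat(3,0).repeat(3,1))
K=np.array([.4165,-.236,.1943]); W=cloud(q);F=q["frame"].astype(int)
org=(F[...,0]>120)&(F[...,1]>45)&(F[...,1]<.65*F[...,0])&(F[...,2]<.4*F[...,0])&(np.abs(W-K).max(-1)<.04)
if org.sum()>5: w=(W[org]-p)@m*100; print(org.sum(),np.percentile(w,[2,50,98],axis=0).round(2))
E
```

```text
[ 0.4016 -0.2335  0.2003] [ 1.169  0.055 -0.51   2.361 -0.896  0.383 -0.163] t 23.75 w 0.004 F [-0.4  0.1 -0. ]
x [ 0.837 -0.036  0.547] z [ 0.546 -0.026 -0.837] tilt 33.1 az -2.7
K in tool cm [0.93 0.18 1.33] axis in tool [0.119 0.023 0.993] height over K face mm 14.3 F along 0.2
1914 [[ 0.41 -1.48  1.27]
 [ 1.5   0.39  1.47]
 [ 2.76  2.24  1.71]]
```

View pics/c3.png

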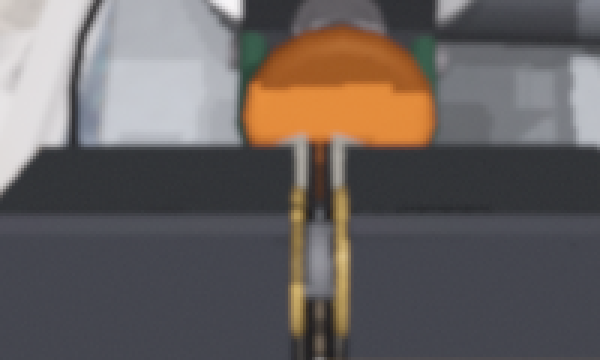

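Wrist view: the knob (orange, centred near crop col 340) is just ahead of the fingertips (crop col 320), about 4 mm to tool +y and 13 mm away.

Emit:
play_rows(
  increments="0.3 0.15 0.4 0 -1;0.2 0.15 0.4 0 -1;0 0 0 0 -1",
)

```text
clock: 24.05
position: [0.4096, -0.239, 0.1978]
ee_rot: [2.992, -0.068, 0.892]
force: [0.6, -0.6, 0.2]
width: 0.006
gripper_force: 0.0
```

Emit:
play_rows(
  increments="0.03 0 0.2 0 -1;0.03 0 0.2 0 -1;0 0 0 0 -1",
)

```text
clock: 24.3
position: [0.4117, -0.2387, 0.1943]
ee_rot: [2.993, -0.069, 0.891]
force: [0.2, 0.5, -0.5]
width: 0.003
gripper_force: 0.0
```

Emit:
play_rows(
  increments="0.03 0 0.2 0 -1;0.03 0 0.2 0 -1;0 0 0 0 -1",
)

```text
clock: 24.55
position: [0.4144, -0.2389, 0.1912]
ee_rot: [2.993, -0.069, 0.891]
force: [-1.9, 0.3, 3.5]
width: 0.003
gripper_force: 1.8
```

```bash
python3 st.py; python3 kt.py
```

```text
[ 0.4144 -0.2389  0.1912] [ 1.156  0.096 -0.529  2.352 -0.901  0.333 -0.168] t 24.55 w 0.003 F [-1.9  0.3  3.5]
x [ 0.836 -0.037  0.547] z [ 0.546 -0.03  -0.837] tilt 33.2 az -3.1
K in tool cm [ 0.33 -0.3  -0.15] axis in tool [0.119 0.019 0.993] height over K face mm -1.2 F along 3.9
```

Emit:
play_rows(
  increments="0.03 0 0.2 0 -1;0.02 0 0.2 0 -1;0.03 0 0.2 0 -1;0 0 0 0 -1",
)

```text
clock: 24.88
position: [0.4184, -0.2392, 0.1865]
ee_rot: [2.993, -0.069, 0.891]
force: [-5.6, -0.5, 3.6]
width: 0.005
gripper_force: 3.1
```

Emit:
play_rows(
  increments="0.03 0 0.2 0 -1;0.02 0 0.2 0 -1;0.03 0 0.2 0 -1;0 0 0 0 -1",
)

```text
clock: 25.22
position: [0.4223, -0.2395, 0.182]
ee_rot: [2.993, -0.069, 0.891]
force: [-6.1, 0.0, 5.7]
width: 0.002
gripper_force: 4.2
```

```bash
python3 st.py; python3 kt.py
```

```text
[ 0.4223 -0.2395  0.182 ] [ 1.146  0.128 -0.544  2.352 -0.923  0.293 -0.152] t 25.22 w 0.002 F [-6.1  0.   5.7]
x [ 0.836 -0.037  0.547] z [ 0.546 -0.03  -0.837] tilt 33.2 az -3.2
K in tool cm [ 0.18 -0.31 -1.36] axis in tool [0.119 0.018 0.993] height over K face mm -13.3 F along 8.3
```

Emit:
play_rows(
  increments="0.03 0 0.2 0 -1;0.02 0 0.2 0 -1;0 0 0 0 -1",
)

```text
clock: 25.47
position: [0.4248, -0.2397, 0.1789]
ee_rot: [2.993, -0.069, 0.891]
force: [-8.1, 0.2, 6.9]
width: 0.005
gripper_force: 4.9
```

Emit:
play_rows(
  increments="0.01 0 0.1 0 -1;0 0 0 0 -1",
)

```text
clock: 25.63
position: [0.4254, -0.2397, 0.1782]
ee_rot: [2.993, -0.069, 0.891]
force: [-7.2, 0.1, 7.8]
width: -0.001
gripper_force: 5.1
```

```bash
python3 st.py; python3 kt.py
```

```text
[ 0.4254 -0.2397  0.1782] [ 1.143  0.14  -0.551  2.352 -0.933  0.277 -0.145] t 25.63 w -0.001 F [-7.2  0.1  7.8]
x [ 0.836 -0.037  0.547] z [ 0.546 -0.03  -0.837] tilt 33.2 az -3.2
K in tool cm [ 0.12 -0.32 -1.84] axis in tool [0.119 0.018 0.993] height over K face mm -18.2 F along 10.6
```

Emit:
play_rows(
  increments="0.01 0 0.1 0 -1;0 0 0 0 -1",
)

```text
clock: 25.8
position: [0.426, -0.2398, 0.1775]
ee_rot: [2.992, -0.069, 0.891]
force: [-6.7, -0.1, 7.6]
width: 0.007
gripper_force: 5.3
```

Emit:
play_rows(
  increments="0.01 0 0.1 0 -1;0 0 0 0 -1",
)

```text
clock: 25.97
position: [0.4266, -0.2398, 0.1768]
ee_rot: [2.992, -0.069, 0.891]
force: [-7.6, 0.7, 7.0]
width: 0.006
gripper_force: 5.7
```

```bash
python3 kt.py
```

```text
K in tool cm [ 0.1  -0.32 -2.03] axis in tool [0.119 0.018 0.993] height over K face mm -20.1 F along 10.2
```

Emit:
play_rows(
  increments="0.01 0 0.1 0 -1;0 0 0 0 -1",
)

```text
clock: 26.13
position: [0.4271, -0.2399, 0.1761]
ee_rot: [2.992, -0.069, 0.891]
force: [-12.4, 0.8, 14.8]
width: 0.005
gripper_force: 9.5
```

Emit:
play_rows(
  increments="0.01 0 0.1 0 -1;0 0 0 0 -1",
)

```text
clock: 26.3
position: [0.4277, -0.24, 0.1754]
ee_rot: [2.992, -0.069, 0.891]
force: [-17.3, 1.7, 21.7]
width: 0.004
gripper_force: 13.3
```

```bash
python3 kt.py
```

```text
K in tool cm [ 0.09 -0.33 -2.2 ] axis in tool [0.119 0.018 0.993] height over K face mm -21.8 F along 27.8
```

The stop is reached (28 N, climbing sharply). Hold it for about 0.5 s, then ease back.

Emit:
play_rows(
  increments="0 0 0 0 -1;0 0 0 0 -1;0 0 0 0 -1;0 0 0 0 -1;0 0 0 0 -1",
)

```text
clock: 26.72
position: [0.4276, -0.24, 0.1755]
ee_rot: [2.992, -0.069, 0.891]
force: [-16.7, 1.7, 19.8]
width: 0.004
gripper_force: 12.8
```

Emit:
play_rows(
  increments="0 0 0 0 -1;-0.02 0 -0.2 0 -1;-0.04 0 -0.4 0 -1;-0.05 0 -0.5 0 -1;-0.05 0 -0.5 0 -1",
)

```text
clock: 27.13
position: [0.4176, -0.2391, 0.1877]
ee_rot: [2.993, -0.069, 0.891]
force: [-4.8, -0.2, 3.8]
width: 0.003
gripper_force: 2.7
```

Emit:
play_rows(
  increments="-0.05 0 -0.6 0 -1;-0.05 0 -0.8 0 -1;-0.1 0 -1.5 0 -1;-0.1 0 -2 0 -1;0 0 -2 0 -1",
)

```text
clock: 27.55
position: [0.3772, -0.236, 0.2441]
ee_rot: [2.995, -0.067, 0.89]
force: [-0.5, -0.9, 0.4]
width: 0.003
gripper_force: 0.0
```

```bash
python3 st.py; python3 kt.py
```

```text
[ 0.3772 -0.236   0.2441] [ 1.217 -0.058 -0.455  2.321 -0.798  0.556 -0.235] t 27.55 w 0.003 F [-0.5 -0.9  0.4]
x [ 0.837 -0.036  0.546] z [ 0.546 -0.028 -0.838] tilt 33.1 az -2.9
K in tool cm [ 0.57 -0.2   6.31] axis in tool [0.12  0.021 0.993] height over K face mm 63.3 F along 0.6
```

Now check that the turntable, knob and bystanders are as required before signing off.

```bash
python3 - <<'E'
from h import *
t=vision.get_image("top"); f=t["frame"][...,::-1]; s=vision.get_image("side")["frame"][...,::-1]
cv2.imwrite("pics/c4.png",np.hstack([cv2.resize(f[130:330,230:480],(400,320),interpolation=cv2.INTER_CUBIC),cv2.resize(s[160:360,200:450],(400,320),interpolation=cv2.INTER_CUBIC)]))
F=t["frame"].astype(int)
g=np.load("top1.npz")["frame"].astype(int)
for im in(g,F):
    c=im[203:214,326:338]; w=np.clip(c[...,0]-c[...,1:].max(-1)-50,0,None); r,cc=np.mgrid[203:214,326:338]; print((w*r).sum()/max(1,w.sum()),(w*cc).sum()/max(1,w.sum()),w.sum())
E
```

```text
208.37309292649098 332.1733703190014 721
208.33692307692309 332.23692307692306 650
```

View pics/c4.png

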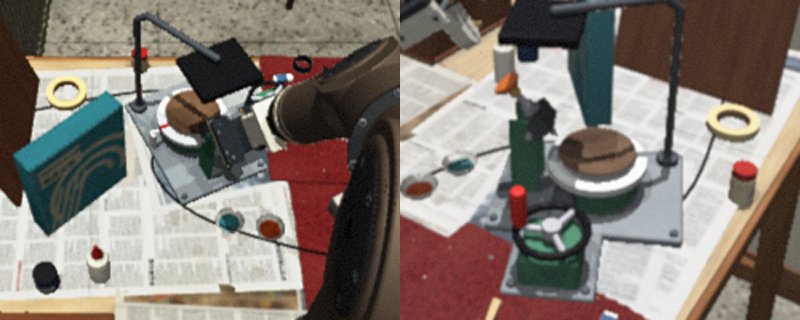

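The red line is still at the pointer (px (332,208), unmoved). The knob has sprung back (side crop (508,85)), and the bottle and jar are still standing.

```bash
python3 -c "
from cell import job
print(job.sign_off())"
```

```text
the job is handed in; nothing more can be done
None
```

The job is handed in: the wheel went about 1.6 turns clockwise to bring the red line to the pointer, then the punch was pressed to its stop (about 28 N), held about 0.5 s and let spring back, at a 33° tool tilt rather than 40° because of joint limits, with the bottle and jar still standing.

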